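Cure the coated boards

TASK

Lift the light meter out of the open curing box and put it down on the bench, then lay every coated circuit board that is on the bench flat, side by side with components up, on the floor of the box, and fold its lid fully shut. Push the T-handled key fully home into the key switch and, only once the lid is shut, turn it clockwise as far as it goes to on; leave it there. Do not shift the solder spool, the tip cleaner or the carton.

Things in the scene. Friction and masses are not known exactly. Their poses are not given: they have to be found in the camera images.
- board1: A white circuit board 80 (its x) x 48 (its y) x 4 mm with a black block in its middle, 36 (x) x 24 (y) mm, standing 28 mm above the board (top 32 mm above the underside); small parts around it are only look. About 90 g. Origin: centre of the underside; z up when the components face up. It may be absent in a run.
- board2: A white circuit board 80 (its x) x 48 (its y) x 4 mm with a black block in its middle, 36 (x) x 24 (y) mm, standing 28 mm above the board (top 32 mm above the underside); small parts around it are only look. About 90 g. Origin: centre of the underside; z up when the components face up. It may be absent in a run.
- board3: A white circuit board 80 (its x) x 48 (its y) x 4 mm with a black block in its middle, 36 (x) x 24 (y) mm, standing 28 mm above the board (top 32 mm above the underside); small parts around it are only look. About 90 g. Origin: centre of the underside; z up when the components face up. It may be absent in a run.
- board4: A white circuit board 80 (its x) x 48 (its y) x 4 mm with a black block in its middle, 36 (x) x 24 (y) mm, standing 28 mm above the board (top 32 mm above the underside); small parts around it are only look. About 90 g. Origin: centre of the underside; z up when the components face up. It may be absent in a run.
- key: Loose T-handled key lying flat, 90 g, same either way up. Along its x, mm: black cross bar -40 to -20 (70 wide in y, 14 thick); steel stem -20 to 20 (16 wide, 14 thick: grip here); collar 20 to 26 (32 wide, 14 thick), stops at the keyhole; flat blade 26 to 72 (16 wide, 6 thick in z; last 8 mm 12 x 4). Origin: under the stem's middle; the centre line runs 7 mm above it in z.
- key_tip (a point): End of the key's blade, on its centre line, 72 mm ahead of the key's origin; axes as the key's.
- meter: Squat light meter left on the floor of the curing box: black base 84 (x) x 64 (y) mm, 14 mm high, with a round aluminium neck 32 mm across and 18 mm high on its middle, 32 mm in all; about 160 g. Origin: centre of the underside.
- unit: Fixed grey curing box on the bench, an open tray 146 (x) x 316 (y) x 60 mm high with 8 mm walls and floor. Origin: centre of the underside; -x is its front (towards the robot), y along its length.
- chamber (a point): Centre of the inner floor of the curing box, 8 mm above the bench; the inside is 130 mm (x) by 300 mm (y) and 52 mm deep; axes as the box's. All four boards fit side by side along y with their long side along x.
- lid (a joint): Angle of the box's lid, rad: 0 = shut, lying level on the box; grows as it opens upward (1.57 = upright, at most 1.95, leaning away from the front). The hinge is stiff: the lid stays where it is left and needs about 3 to 4 N at its free edge to move.
- lid_hinge (a point): Middle of the lid's hinge line, along the box's y axis at its far (+x) upper rim, 60 mm above the bench and 77 mm beyond the box's centre; axes as the box's.
- lid_edge (a point): Middle of the free edge of the lid, a plain plate 154 mm from hinge to edge, 316 mm wide and 8 mm thick; this point lies 154 mm from the hinge, 5 mm to the plate's outer side (the plate's middle plane). The lid has no handle: push it by its outer side or pinch its edge.
- switch: Fixed grey key-switch housing, 86 (x, from -36 to +50) x 110 (y) x 120 mm high; a round barrel 56 mm across, with the keyhole in its end, stands 20 mm out of its front. Its front looks to its -x. Origin: on the bench, under the keyhole's line. An amber lamp on top (14 mm high) is only look.
- keyhole (a point): Centre of the keyhole's mouth, 80 mm up, 56 mm in front of the housing's origin (20 mm off its face); axes as the housing's: the key goes in level along +x. When off, the slot is 18.4 mm wide (y), 8.4 mm high, 49 mm deep, with a 6 mm deep funnel at its mouth. With the key home its collar touches the mouth and its tip is 46 mm inside.
- barrel (a joint): Turn of the key barrel about the keyhole's x axis, rad: 0 = off (slot level), 1.2 = on, at its stop. Grows clockwise as seen from in front: the right (-y) end of the key's cross bar goes down. Light friction (0.06 N m) holds it where it is left; pressing down the right end of the cross bar with a fingertip turns it. The key has about 0.15 rad of play in the slot.
- spool: Solder spool, 58 mm across, 40 mm high. Bystander. Origin: centre of the underside.
- cleaner: Soldering-tip cleaner, a steel tin 72 mm across, 48 mm high with its copper wool. Bystander. Origin: centre of the underside.
- carton: Small cardboard carton 70 x 110 x 60 mm. Bystander. Origin: centre of the underside.
Not all that is in view belongs to the job. Several things look just like the key: the one meant starts farthest to the robot's left.

How it is judged (in metres and radians):
On the way, in this order (a step that is already met when the one before it is completed fails the run):
1. the light meter is down on the bench outside the box and every board lies flat on the floor of the curing box, components up (x of board1 in the frame of chamber between -0.065 and 0.065 m and y of board1 in the frame of chamber between -0.15 and 0.15 m and z of board1 in the frame of chamber between -0.006 and 0.012 m and angle between each of board1, board2, board3, board4's own z axis and vertical below 0.15 rad and x of board2 in the frame of chamber between -0.065 and 0.065 m and y of board2 in the frame of chamber between -0.15 and 0.15 m and z of board2 in the frame of chamber between -0.006 and 0.012 m and x of board3 in the frame of chamber between -0.065 and 0.065 m and y of board3 in the frame of chamber between -0.15 and 0.15 m and z of board3 in the frame of chamber between -0.006 and 0.012 m and x of board4 in the frame of chamber between -0.065 and 0.065 m and y of board4 in the frame of chamber between -0.15 and 0.15 m and z of board4 in the frame of chamber between -0.006 and 0.012 m and height (world z) of meter below 0.05 m and (x of meter in the frame of chamber below -0.09 m or x of meter in the frame of chamber above 0.09 m or y of meter in the frame of chamber below -0.17 m or y of meter in the frame of chamber above 0.17 m)), for 0.2 s.
2. the lid is fully shut over them (all of step 1 and value of joint lid below 0.06 rad), for 0.2 s.
3. the key is fully home in the switch and turned to on (all of step 2 and value of joint barrel above 1.05 rad and x of key_tip in the frame of keyhole between 0.038 and 0.055 m and y of key_tip in the frame of keyhole between -0.007 and 0.007 m and z of key_tip in the frame of keyhole between -0.007 and 0.007 m), for 0.2 s.
At the end, for the whole second after the job is handed in: Every present board flat (0.15 rad), components up, on the box's inner floor; lid under 0.06 rad; key tip at least 38 mm past the keyhole's mouth, within 7 mm of its centre line; barrel past 1.05 rad; meter on the bench clear of the box; key and meter at rest (all of step 3 and linear speed of each of key, meter below 0.02 m/s); the robot touches nothing.
It fails at once if the switch is turned on while the lid is open (value of joint barrel above 0.6 rad and value of joint lid above 0.12 rad).
It fails at once if the spool, the tip cleaner or the carton is shifted by more than 40 mm (distance of any of spool, cleaner, carton from where it was at the start of the episode above 0.04 m).
Of board1, board2, board3, board4 only 2 to 4 are there at a start; the rules pass over those that are not, and their reading is None.
At some moment in a run one of board1, board2, board3, board4 may be knocked a few centimetres aside while the robot is not near it.
Once in a run the grip may slacken for a moment while it holds something.
It also fails if it takes over 210 s, if anything falls off the work surface, if the arm or the gripper's body presses on something with over 40 N, if the wrist force passes 120 N, or if a joint passes its speed limit or range.

ROBOT

A 7-joint arm with a two-finger parallel gripper is mounted at the origin on the work surface. World frame = base frame: x ahead of the robot, y to its left, z up, the work surface at z = 0. Lengths are in mm, angles in degrees, forces in N, time in s.
With the tool pointing down it reaches from about 425 to 1025 mm from the base axis. Payload 9.4 kg.
Tool frame: the origin (TCP) lies midway between the tips of the shut fingers; the grasp point (between the pads) lies 19 mm behind it (ctrl.tcp_to_grasp is the distance from the TCP to the grasp point, in mm); z points along the fingers, y is the line along which they close (so a half turn about z gives the same grasp; the last joint's range is limited). The gripper opens to 85 mm and grips with 20 to 120 N. Pads are 22 mm wide; open, the fingers measure 114 mm over their backs; the gripper's body (76 mm by 85 mm) begins 54 mm behind the grasp point. The pads swing forward as they close: fully open they stand 13 mm farther back than shut.
Start: joints at [-80.14, 34.337, -0.143, 91.639, 0.103, 54.024, -4.572], TCP at [178.529, 702.675, 231.275] pointing down, gripper open.
Joint ranges: [-147.43, 147.43], [-19.82, 112.94], [-74.19, 73.91], [6.32, 146.72], [-59.91, 239.91], [6.04, 106.73], [-150.56, 150.56]. Speed limits (degrees/s): [127.2, 127.2, 172.46, 172.46, 180, 180, 180].

INTERFACE

Orientations are given as a 3x3 rotation matrix whose columns are the frame's x, y, z axes.
In Python, from plant import ctrl gives the robot as it stands.
- The arm moves only by the tool jog_arm, never from a script. Its argument "deltas" is one flat list of numbers, 7 for each row, row after row: the turn, a rotation vector about the tool's x, y, z in degrees, then the shift along the tool's x, y, z in m, then the finger opening in m, from 0 to 0.0854. In form: [wx, wy, wz, x, y, z, hand, wx, wy, wz, x, y, z, hand, ...]. A call has 1 to 20 rows; each row is the pose to reach, as a shift and turn from the pose commanded when the call began, along the tool's axes at that moment; what a row does not reach only later rows make up. A row lasts 1/10 s, in which the tool goes at most 50 mm and 8.59 degrees, less where a joint would pass 70% of its speed; a pose out of reach is approached as far as the arm can. A call with a gripper value outside its range is refused whole. The fingers move at their own pace and stop on an object; the grip force is fixed at half the most. Time passes only in rows, so rows that repeat a pose let the fingers close. It gives the time, the measured TCP pose, the force, the opening and the grip force at its end, in the units of the state.
- ctrl.get_state(): the state, without advancing time (a new reading comes with each control period).
- ctrl.camera(name): name is "scene" or "top"; returns a dict with "img" (480x640x3 uint8, red, green, blue), "z_map" (480x640 float32, mm along the optical axis (not along the pixel's ray), 0 where there is no reading), "fov_y" (degrees; the focal length in pixels is half the picture's height over the tangent of half this angle, whatever the lens; pixels are square), "cx", "cy" (the principal point, pixels), "position" and "rotation" of the camera in the world. Camera axes: x right, y down, z forward; pixel columns grow to the right and rows downward; lengths in mm; the calibration is good to about 2 mm. A picture is of the moment at which its call begins.
- ctrl.sign_off(): hands the job in; it is judged then, once.
The state is a dict: "time": time; "joints": joint angles; "qd": joint speeds; "joint_torque": joint torques, N m; "position": TCP position; "tcp_rot": TCP orientation; "force": force on the tool from outside, world axes, zero at the start; "torque": the same for the moment, N m; "gripper_width": finger opening in mm; "gripper_force": force on a finger pad.
Only numpy, scipy, OpenCV 4.12 (cv2) and the standard library are available. Lean on these libraries where they do the work, as an engineer would, in place of code of your own. Each camera call takes 0.05 s, during which the arm holds its last target. There are 200 camera calls.

## Working session

There is one attempt and no reset: what is moved stays moved. The work goes in short steps, Python scripts to look and compute and a tool call to move; the robot and the scene stay as the last step left them, time stands still between calls to the robot, and variables do not carry over. Pictures are saved under pics/ and viewed, at most 17 in all, crops included, and the job is handed in when it is done.

Besides the shell and the picture viewer there is one more tool, called after ">>>" in YAML: its name, and indented under it one key for each argument. jog_arm: Moves the arm, as the interface text tells. Its arguments: {"type":"object","properties":{"deltas":{"type":"array"}},"required":["deltas"]}

```bash
ls; mkdir -p pics; cat > h.py <<'E'
import numpy as np, cv2
from plant import ctrl
def cam(n):
    c=ctrl.camera(n); c['f']=240/np.tan(np.radians(c['fov_y'])/2); 
    c['R']=np.array(c['rotation']).reshape(3,3); c['p']=np.array(c['position']); return c
def cloud(c):
    v,u=np.mgrid[:480,:640]; z=c['z_map']
    P=np.stack([(u-c['cx'])/c['f']*z,(v-c['cy'])/c['f']*z,z],-1)@c['R'].T+c['p']
    P[z==0]=np.nan; return P
def ray(c,u,v,h):
    d=c['R']@np.array([(u-c['cx'])/c['f'],(v-c['cy'])/c['f'],1.]); return c['p']+d*(h-c['p'][2])/d[2]
def save(c,n): cv2.imwrite('pics/'+n+'.png',c['img'][:,:,::-1])
E
python3 - <<'E'
from h import *
for n in('scene','top'):
    c=cam(n); save(c,n+'0'); print(n,c['p'],c['R'].round(3).tolist(),c['f'],c['cx'],c['cy'])
print(ctrl.get_state(), ctrl.tcp_to_grasp)
E
```

```text
pics
scene [1275.58341093 -213.91039528  860.92379228] [[0.162, 0.692, -0.704], [0.987, -0.105, 0.124], [0.012, -0.715, -0.7]] 497.843518535824 323.44312946301386 245.31658049804346
top [385.49487454 -90.43128321 941.49619306] [[-0.024, -0.992, 0.125], [-1.0, 0.026, 0.013], [-0.016, -0.124, -0.992]] 446.49604373821114 324.37444376682026 237.7949896091102
{'time': 0.1, 'joints': array([-80.13954274,  34.38277189,  -0.14548431,  91.67571553,
         0.10124374,  54.02406288,  -4.57413548]), 'qd': array([-0.06485115, -0.22254962,  0.10076318, -0.2675094 , -0.02473428,
        0.01048719, -0.06564608]), 'joint_torque': array([ 5.97704304e-03, -7.77988315e+01,  1.57050088e+00, -2.58625656e+01,
        1.26665714e-02,  5.44291150e-03, -7.42935526e-06]), 'position': array([178.42591682, 702.26857243, 230.47150786]), 'tcp_rot': array([[-9.69209724e-01,  2.46236574e-01, -2.47241743e-04],
       [ 2.46236673e-01,  9.69208694e-01, -1.41712722e-03],
       [-1.09319705e-04, -1.43437347e-03, -9.99998965e-01]]), 'force': array([-1.28122521, -0.56904563, -0.15750584]), 'torque': array([-0.01542568, -0.0405593 , -0.01638773]), 'gripper_force': 0.0, 'gripper_width': 85.4292876750618} 18.700000000000003
```

View pics/scene0.png

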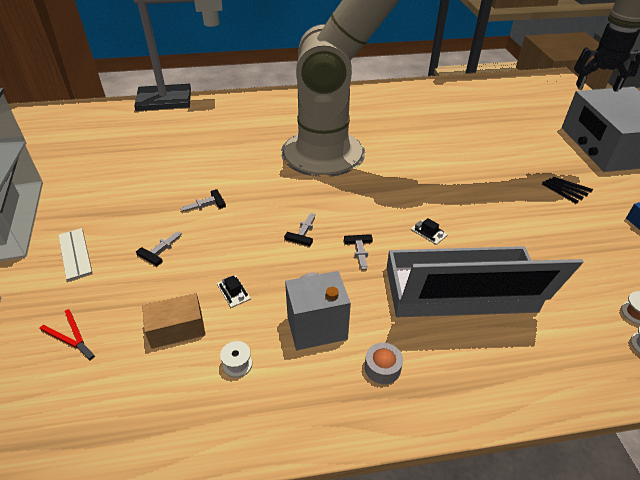

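View pics/top0.png

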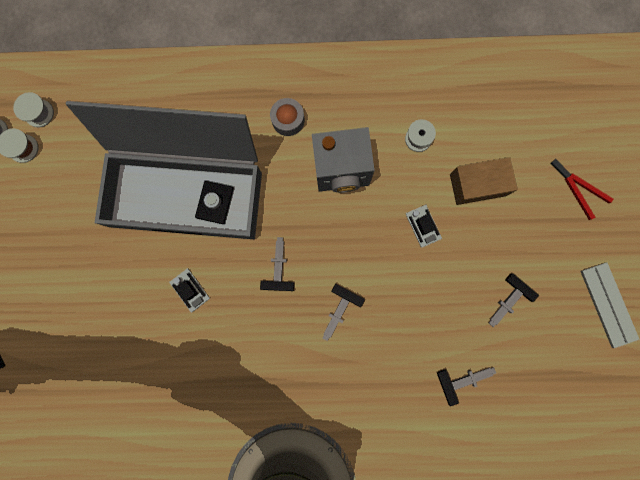

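Two boards: top view (188,290) and (424,226). The meter is in the box at (213,201), the key meant (leftmost) at (279,265), its bar towards the robot. The switch is at (345,160), its barrel facing the robot. Now I measure.

```bash
cat >> h.py <<'E'
def rect(m,P,lab):
    p=P[m]; p=p[~np.isnan(p[:,0])]
    (c,s,a)=cv2.minAreaRect(p[:,:2].astype(np.float32)); print(lab,len(p),'c',np.round(c,1),'s',np.round(s,1),'ang',round(a,1),'z',np.percentile(p[:,2],[5,50,95]).round(1)); return c,s,a
def box(u0,v0,u1,v1):
    m=np.zeros((480,640),bool); m[v0:v1,u0:u1]=1; return m
E
python3 - <<'E'
from h import *
c=cam('top'); P=cloud(c); Z=P[:,:,2]; g=c['img'].max(2).astype(int); sat=g-c['img'].min(2)
for l,b in(('b1',(165,260,215,318)),('b2',(400,198,448,255))):
    m=box(*b)&(Z>2.5); r=rect(m,P,l+' all'); rect(m&(Z>24),P,l+' block')
m=box(255,230,300,300)&(Z>6); rect(m,P,'key'); rect(m&box(255,276,300,300),P,'bar'); rect(m&box(255,230,300,262),P,'blade')
m=box(190,175,240,228); rect(m&(Z>15)&(Z<26)&(g<60),P,'meterbase'); rect(m&(Z>33)&(Z<48),P,'neck')
m=box(90,140,270,245)&(Z>52)&(Z<66); rect(m,P,'rim')
m=box(110,160,255,232)&(Z>4)&(Z<12); rect(m,P,'floor')
m=box(60,95,265,165)&(Z>75); rect(m,P,'lid'); q=P[m]; i=q[:,2].argsort()[-5:]; print(q[i].round(0))
m=box(305,120,385,200)&(Z>112)&(Z<126); rect(m,P,'switchtop')
m=box(305,160,385,200)&(Z>60)&(Z<110.); rect(m,P,'barrel')
for l,b in(('cleaner',(265,90,308,140)),('spool',(400,112,442,158)),('carton',(445,150,520,210))): rect(box(*b)&(Z>30),P,l)
s=cam('scene'); Q=cloud(s); 
m=box(400,255,590,320)&(Q[:,:,2]>62); rect(m,Q,'lid scene'); q=Q[m]; i=q[:,2].argsort()[-3:]; print(q[i].round(0)); 
m=box(285,280,350,345)&(Q[:,:,2]>112)&(Q[:,:,2]<125); rect(m,Q,'switchtop scene')
m=box(410,215,450,248); rect(m&(Q[:,:,2]>24),Q,'b1 scene')
m=box(340,230,378,272); rect(m&(Q[:,:,2]>6),Q,'key scene')
E
```

```text
b1 all 914 c [404.2 207.7] s [121.2 104.1] ang 0.8 z [ 2.8  9.1 33. ]
b1 block 226 c [400.9 208.3] s [36.3 24.9] ang 36.8 z [27.9 31.5 34.4]
b2 all 885 c [ 523.8 -288.4] s [ 99.6 120.8] ang 87.3 z [ 2.7  8.5 33.1]
b2 block 217 c [ 524.5 -288.1] s [35.9 24.5] ang 21.0 z [28.1 31.6 34.4]
key 697 c [459.2  27.4] s [133.9  71.2] ang 4.6 z [ 7.9 13.1 16. ]
bar 368 c [410.4  22.7] s [70.5 29. ] ang 88.4 z [11.2 13.6 16.4]
blade 217 c [493.5  28.4] s [89.6 42.7] ang 27.8 z [ 7.1 10.3 15. ]
meterbase 944 c [583.9 152.8] s [63.5 82.3] ang 75.7 z [18.6 21.5 24.4]
neck 188 c [584.9 153.1] s [30.6 29.1] ang 44.1 z [36.  40.  42.3]
rim 2648 c [599.6 220.1] s [318.8 156.5] ang 83.9 z [54.7 59.9 64.2]
floor 6343 c [590.  227.1] s [292.8 145. ] ang 84.0 z [ 6.   8.7 11.2]
lid 7313 c [694.5 208.7] s [316.6  40.1] ang 83.6 z [ 84.4 156.1 208.7]
[[708. 222. 212.]
 [718. 309. 212.]
 [696. 105. 212.]
 [700. 141. 212.]
 [691.  62. 213.]]
switchtop 2453 c [ 653.1 -117.9] s [ 87.8 110.3] ang 5.3 z [117.3 119.7 122.1]
barrel 606 c [ 601.2 -123.2] s [ 24.4 110. ] ang 7.8 z [ 67.1  96.8 107.8]
cleaner 885 c [767.2  -4.2] s [70.5 72. ] ang 89.5 z [32.2 35.9 46. ]
spool 592 c [ 716.2 -287. ] s [56.4 56.8] ang 32.9 z [37.1 39.8 42.5]
carton 2105 c [ 610.1 -408.6] s [ 70.7 111.7] ang 8.6 z [41.9 59.6 62.4]
lid scene 6387 c [644.4 213.2] s [316.6 160.1] ang 86.3 z [ 71.6 150.2 208.9]
[[726. 323. 212.]
 [727. 332. 212.]
 [721. 293. 213.]]
switchtop scene 1717 c [ 655.7 -116.4] s [ 89.4 111. ] ang 4.3 z [115.7 119.7 122.2]
b1 scene 128 c [404.5 209.8] s [35.7 29.2] ang 36.7 z [25.1 30.9 34.2]
key scene 416 c [452.   17.7] s [ 69.5 114.8] ang 80.7 z [ 7.7 12.6 16. ]
```

```bash
cat >> h.py <<'E'
from scipy.spatial.transform import Rotation as Ro
def down(yaw):  # tool y axis at world angle yaw(deg), z down
    a=np.radians(yaw); y=np.array([np.cos(a),np.sin(a),0]); z=np.array([0,0,-1.]); return np.stack([np.cross(y,z),y,z],1)
def go(*ts):  # targets (x,y,z,R or yaw) -> relative row from the present pose
    s=ctrl.get_state(); R0=np.array(s['tcp_rot']).reshape(3,3); p0=np.array(s['position'])
    print('at',p0.round(1),'yaw',np.degrees(np.arctan2(R0[1,1],R0[0,1])).round(1),'w',round(s['gripper_width'],1),'t',s['time'])
    for x,y,z,r in ts:
        R=r if isinstance(r,np.ndarray) else down(r)
        w=Ro.from_matrix(R0.T@R).as_rotvec(degrees=True); d=R0.T@(np.array([x,y,z])-p0)/1000
        print([float(v) for v in w.round(1)]+[float(v) for v in d.round(4)])
E
python3 -c "
from h import *
go((585,153,110,75.7),(585,153,24,75.7),(585,153,150,75.7),(450,330,150,75.7),(450,330,17,75.7))"
```

```text
at [178.5 702.4 230.7] yaw 75.7 w 85.6 t 0.2
[-0.1, 0.0, 0.0, -0.5292, -0.4323, 0.1212]
[-0.1, 0.0, 0.0, -0.5292, -0.4322, 0.2072]
[-0.1, 0.0, 0.0, -0.5292, -0.4323, 0.0812]
[-0.1, 0.0, 0.0, -0.3548, -0.294, 0.081]
[-0.1, 0.0, 0.0, -0.3548, -0.2939, 0.214]
```

>>> jog_arm:
  deltas: [0,0,0,-0.529,-0.432,0.0,0.085,0,0,0,-0.529,-0.432,0.0,0.085,0,0,0,-0.529,-0.432,0.0,0.085,0,0,0,-0.529,-0.432,0.0,0.085,0,0,0,-0.529,-0.432,0.0,0.085,0,0,0,-0.529,-0.432,0.0,0.085,0,0,0,-0.529,-0.432,0.0,0.085,0,0,0,-0.529,-0.432,0.0,0.085,0,0,0,-0.529,-0.432,0.0,0.085,0,0,0,-0.529,-0.432,0.0,0.085,0,0,0,-0.529,-0.432,0.0,0.085,0,0,0,-0.529,-0.432,0.0,0.085,0,0,0,-0.529,-0.432,0.0,0.085,0,0,0,-0.529,-0.432,0.0,0.085,0,0,0,-0.529,-0.432,0.0,0.085,0,0,0,-0.529,-0.432,0.12,0.085,0,0,0,-0.529,-0.432,0.12,0.085,0,0,0,-0.529,-0.432,0.12,0.085,0,0,0,-0.529,-0.432,0.12,0.085,0,0,0,-0.529,-0.432,0.12,0.085]

```text
time: 2.2
position: [584.8, 154.4, 111.6]
tcp_rot: [[-0.969, 0.246, -0.0], [0.246, 0.969, 0.0], [0.0, 0.0, -1.0]]
force: [-0.1, -0.2, 0.9]
gripper_width: 85.1
gripper_force: 0.0
```

```bash
python3 -c "
from h import *
go((585,153,24,75.7),(585,153,150,75.7),(450,330,150,75.7),(450,330,17,75.7))"
```

```text
at [584.8 154.4 111.6] yaw 75.8 w 85.1 t 2.2
[0.0, -0.0, 0.1, -0.0005, -0.0013, 0.0876]
[0.0, -0.0, 0.1, -0.0005, -0.0013, -0.0384]
[0.0, -0.0, 0.1, 0.1738, 0.1371, -0.0383]
[0.0, -0.0, 0.1, 0.1738, 0.1371, 0.0947]
```

>>> jog_arm:
  deltas: [0,0,0,0,-0.001,0.04,0.085,0,0,0,0,-0.001,0.07,0.085,0,0,0,0,-0.001,0.087,0.085,0,0,0,0,-0.001,0.087,0.085,0,0,0,0,-0.001,0.087,0,0,0,0,0,-0.001,0.087,0,0,0,0,0,-0.001,0.087,0,0,0,0,0,-0.001,0.087,0,0,0,0,0,-0.001,0.087,0,0,0,0,0,-0.001,0.087,0,0,0,0,0,-0.001,0.087,0,0,0,0,0,-0.001,0.087,0,0,0,0,0,-0.001,0.06,0,0,0,0,0,-0.001,0.02,0,0,0,0,0,-0.001,-0.02,0,0,0,0,0,-0.001,-0.038,0,0,0,0,0,-0.001,-0.038,0]

```text
time: 3.9
position: [586.1, 153.1, 152.6]
tcp_rot: [[-0.969, 0.246, 0.005], [0.247, 0.969, 0.002], [-0.005, 0.003, -1.0]]
force: [-0.0, 0.6, -2.0]
gripper_width: 29.6
gripper_force: 59.8
```

>>> jog_arm:
  deltas: [0,0,0,0.087,0.069,0,0,0,0,0,0.174,0.138,0,0,0,0,0,0.174,0.138,0,0,0,0,0,0.174,0.138,0,0,0,0,0,0.174,0.138,0,0,0,0,0,0.174,0.138,0,0,0,0,0,0.174,0.138,0.05,0,0,0,0,0.174,0.138,0.09,0,0,0,0,0.174,0.138,0.115,0,0,0,0,0.174,0.138,0.125,0,0,0,0,0.174,0.138,0.132,0,0,0,0,0.174,0.138,0.134,0,0,0,0,0.174,0.138,0.134,0,0,0,0,0.174,0.138,0.134,0]

```text
time: 5.3
position: [450.1, 328.2, 16.7]
tcp_rot: [[-0.969, 0.247, 0.0], [0.247, 0.969, -0.0], [-0.0, -0.0, -1.0]]
force: [-3.4, -3.1, 7.2]
gripper_width: 29.1
gripper_force: 63.9
```

Down. Release, rise, look.

>>> jog_arm:
  deltas: [0,0,0,0,0,0,0.085,0,0,0,0,0,0,0.085,0,0,0,0,0,0,0.085,0,0,0,0,0,0,0.085,0,0,0,0,0,0,0.085,0,0,0,0,0,-0.03,0.085,0,0,0,0,0,-0.06,0.085,0,0,0,0,0,-0.1,0.085,0,0,0,0,0,-0.13,0.085,0,0,0,0,0,-0.13,0.085]

```text
time: 6.3
position: [451.6, 330.5, 149.1]
tcp_rot: [[-0.969, 0.246, 0.005], [0.246, 0.969, 0.004], [-0.004, 0.005, -1.0]]
force: [-1.1, -0.8, -1.1]
gripper_width: 85.3
gripper_force: 0.0
```

```bash
python3 - <<'E'
from h import *
c=cam('top'); save(c,'top1'); P=cloud(c); Z=P[:,:,2]
for l,b in(('b1',(165,260,215,318)),('b2',(400,198,448,255))): rect(box(*b)&(Z>24)&(Z<40),P,l)
m=box(90,140,270,245); p=P[m&(Z>5)&(Z<11)]; p=p[~np.isnan(p[:,0])]; print(p.min(0),p.max(0),cv2.minAreaRect(p[:,:2].astype(np.float32)))
go((401,208,100,126.8),(401,208,6,126.8))
E
```

```text
b1 227 c [401. 208.] s [36.3 24.5] ang 34.7 z [27.9 31.8 34.4]
b2 220 c [ 524.5 -288.2] s [35.6 25. ] ang 21.9 z [27.7 31.6 34.4]
[503.69696904  41.36025157   5.00459895] [675.70355507 375.40851222  10.99839319] ((583.650146484375, 203.9189910888672), (338.2761535644531, 156.30099487304688), 84.7982406616211)
at [450.8 330.  147.2] yaw 75.7 w 85.0 t 6.35
[0.1, 0.2, -51.1, 0.0183, -0.1307, 0.0467]
[0.1, 0.2, -51.1, 0.0185, -0.131, 0.1407]
```

View pics/top1.png

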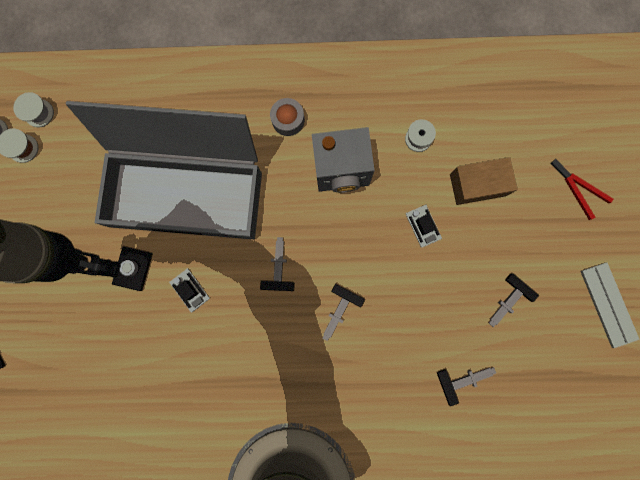

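Meter stands on the bench at (130,268); the box is empty. Now board1, with the tool's y at 126°.

>>> jog_arm:
  deltas: [0,0,-50,0.018,-0.131,0,0.085,0,0,-50,0.018,-0.131,0,0.085,0,0,-50,0.018,-0.131,0,0.085,0,0,-50,0.018,-0.131,0,0.085,0,0,-50,0.018,-0.131,0,0.085,0,0,-50,0.018,-0.131,0.047,0.085,0,0,-50,0.018,-0.131,0.047,0.085,0,0,-50,0.018,-0.131,0.047,0.085,0,0,-50,0.018,-0.131,0.047,0.085]

```text
time: 7.25
position: [400.3, 206.9, 99.2]
tcp_rot: [[-0.813, -0.582, 0.0], [-0.582, 0.813, -0.0], [-0.0, -0.0, -1.0]]
force: [0.7, 0.3, 0.1]
gripper_width: 84.7
gripper_force: 0.0
```

```bash
python3 -c "
from h import *
go((401,208,100,125.5),(401,208,7,125.5))
ex,ey=np.array([.994,-.106]),np.array([.106,.994]);c=np.array([594,220.5])
print(c+60*ey,c-60*ey)"
```

```text
at [400.3 206.9  99.2] yaw 125.6 w 84.7 t 7.25
[-0.0, 0.0, 0.1, -0.0012, 0.0005, -0.0008]
[-0.0, 0.0, 0.1, -0.0012, 0.0005, 0.0922]
[600.36 280.14] [587.64 160.86]
```

>>> jog_arm:
  deltas: [0,0,0,-0.001,0.001,0.045,0.085,0,0,0,-0.001,0.001,0.08,0.085,0,0,0,-0.001,0.001,0.092,0.085,0,0,0,-0.001,0.001,0.092,0.085,0,0,0,-0.001,0.001,0.092,0,0,0,0,-0.001,0.001,0.092,0,0,0,0,-0.001,0.001,0.092,0,0,0,0,-0.001,0.001,0.092,0,0,0,0,-0.001,0.001,0.092,0,0,0,0,-0.001,0.001,0.092,0,0,0,0,-0.001,0.001,0.092,0,0,0,0,-0.001,0.001,0.092,0,0,0,0,-0.001,0.001,0.05,0,0,0,0,-0.001,0.001,0.0,0,0,0,0,-0.001,0.001,-0.05,0,0,0,0,-0.001,0.001,-0.05,0,0,0,0,-0.001,0.001,-0.05,0]

```text
time: 8.95
position: [401.1, 207.8, 149.4]
tcp_rot: [[-0.813, -0.583, 0.002], [-0.583, 0.813, 0.001], [-0.002, -0.0, -1.0]]
force: [0.2, -0.4, -1.7]
gripper_width: 22.9
gripper_force: 59.7
```

```bash
python3 -c "
from h import *
go((600,280,150,83.9),(600,280,16,83.9))"
```

```text
at [401.1 207.8 149.4] yaw 125.6 w 22.9 t 8.95
[0.0, 0.1, 41.7, -0.2037, -0.0572, -0.0001]
[0.0, 0.1, 41.7, -0.2034, -0.0571, 0.1339]
```

>>> jog_arm:
  deltas: [0,0,41.7,-0.204,-0.057,0,0,0,0,41.7,-0.204,-0.057,0,0,0,0,41.7,-0.204,-0.057,0,0,0,0,41.7,-0.204,-0.057,0,0,0,0,41.7,-0.204,-0.057,0,0,0,0,41.7,-0.204,-0.057,0,0,0,0,41.7,-0.204,-0.057,0,0,0,0,41.7,-0.204,-0.057,0,0,0,0,41.7,-0.204,-0.057,0.05,0,0,0,41.7,-0.204,-0.057,0.09,0,0,0,41.7,-0.204,-0.057,0.12,0,0,0,41.7,-0.204,-0.057,0.13,0,0,0,41.7,-0.204,-0.057,0.133,0,0,0,41.7,-0.204,-0.057,0.134,0,0,0,41.7,-0.204,-0.057,0.134,0]

```text
time: 10.45
position: [599.6, 281.3, 15.4]
tcp_rot: [[-0.995, 0.103, 0.001], [0.103, 0.995, 0.001], [-0.001, 0.001, -1.0]]
force: [0.6, 0.4, -1.8]
gripper_width: 22.8
gripper_force: 60.2
```

>>> jog_arm:
  deltas: [0,0,0,0,0,0.001,0.085,0,0,0,0,0,0.001,0.085,0,0,0,0,0,0.001,0.085,0,0,0,0,0,0.001,0.085,0,0,0,0,0,0.001,0.085,0,0,0,0,0,-0.04,0.085,0,0,0,0,0,-0.09,0.085,0,0,0,0,0,-0.135,0.085,0,0,0,0,0,-0.135,0.085]

```text
time: 11.35
position: [602.0, 283.1, 155.7]
tcp_rot: [[-0.995, 0.104, 0.008], [0.104, 0.995, 0.005], [-0.008, 0.006, -1.0]]
force: [0.6, 0.1, -0.4]
gripper_width: 85.3
gripper_force: 0.0
```

```bash
python3 - <<'E'
from h import *
c=cam('top'); P=cloud(c); Z=P[:,:,2]
rect(box(395,190,455,260)&(Z>24)&(Z<40),P,'b2')
rect(box(110,160,255,235)&(Z>34)&(Z<44),P,'b1')
go((480,-100,150,112),(524.5,-288.2,100,111.5),(524.5,-288.2,100,-68.5),(524.5,-288.2,7,111.5))
print(ctrl.get_state()['joints'])
E
```

```text
b2 217 c [ 524.5 -287.9] s [36.1 24.6] ang 21.0 z [27.1 31.7 34.4]
b1 489 c [590.2 216.6] s [309.5 141.1] ang 83.8 z [35.  39.5 43.1]
at [601.  282.  152.8] yaw 84.0 w 84.8 t 11.4
[0.1, 0.3, -28.0, 0.0805, -0.3926, 0.0011]
[0.1, 0.3, -27.5, 0.0169, -0.5753, 0.0508]
[0.5, -0.2, 152.5, 0.0169, -0.5753, 0.0508]
[0.1, 0.3, -27.5, 0.0174, -0.5756, 0.1438]
[-14.0290155   36.89317757 -24.94330952 103.13831838  21.32547046
  44.28935663  34.07082116]
```

>>> jog_arm:
  deltas: [0,0,152.5,0.017,-0.575,0,0.085,0,0,152.5,0.017,-0.575,0,0.085,0,0,152.5,0.017,-0.575,0,0.085,0,0,152.5,0.017,-0.575,0,0.085,0,0,152.5,0.017,-0.575,0,0.085,0,0,152.5,0.017,-0.575,0,0.085,0,0,152.5,0.017,-0.575,0,0.085,0,0,152.5,0.017,-0.575,0,0.085,0,0,152.5,0.017,-0.575,0,0.085,0,0,152.5,0.017,-0.575,0,0.085,0,0,152.5,0.017,-0.575,0,0.085,0,0,152.5,0.017,-0.575,0,0.085,0,0,152.5,0.017,-0.575,0,0.085,0,0,152.5,0.017,-0.575,0,0.085,0,0,152.5,0.017,-0.575,0,0.085,0,0,152.5,0.017,-0.575,0,0.085,0,0,152.5,0.017,-0.575,0,0.085,0,0,152.5,0.017,-0.575,0,0.085,0,0,152.5,0.017,-0.575,0.05,0.085,0,0,152.5,0.017,-0.575,0.05,0.085]

```text
time: 13.4
position: [519.8, -287.0, 94.1]
tcp_rot: [[0.93, 0.368, -0.009], [0.368, -0.93, 0.003], [-0.007, -0.006, -1.0]]
force: [0.1, 0.7, -0.7]
gripper_width: 85.2
gripper_force: 0.0
```

```bash
python3 - <<'E'
from h import *
c=cam('top'); P=cloud(c); Z=P[:,:,2]; save(c,'top2')
rect(box(395,190,455,260)&(Z>24)&(Z<36),P,'b2')
go((524.5,-288.2,7,-68.5))
print(ctrl.get_state()['joints'])
E
```

```text
Traceback (most recent call last):
  File "h.py", line 15, in rect
    (c,s,a)=cv2.minAreaRect(p[:,:2].astype(np.float32)); print(lab,len(p),'c',np.round(c,1),'s',np.round(s,1),'ang',round(a,1),'z',np.percentile(p[:,2],[5,50,95]).round(1)); return c,s,a
                                                                                                                                   ~~~~~~~~~~~~~^^^^^^^^^^^^^^^^^^
IndexError: index -1 is out of bounds for axis 0 with size 0
```

View pics/top2.png

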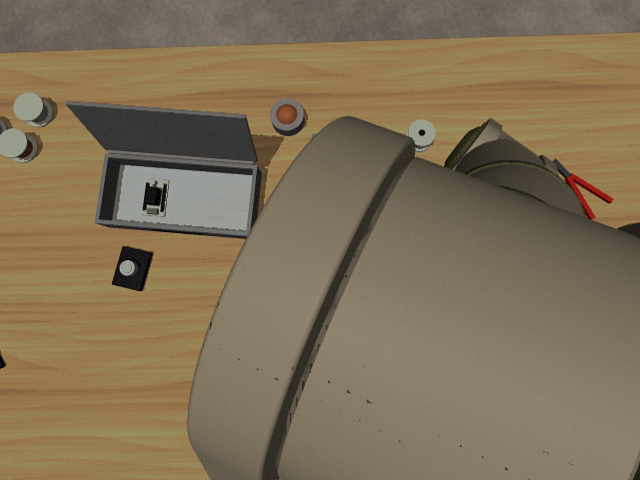

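Board1 lies flat in the box at (155,197). The arm blocks the top view of board2, so I use the scene camera.

```bash
python3 - <<'E'
from h import *
c=cam('scene'); P=cloud(c); Z=P[:,:,2]
m=(Z>20)&(Z<35)&(abs(P[:,:,0]-524)<60)&(abs(P[:,:,1]+288)<60)&(c['img'].max(2)<70); print(m.sum())
if m.sum(): rect(m,P,'b2')
go((524.5,-288.2,7,-68.5))
print(ctrl.get_state()['joints'])
E
```

```text
179
b2 179 c [ 526.5 -287. ] s [39.9 25. ] ang 25.2 z [21.6 31.  34. ]
at [ 521.6 -288.6   98.3] yaw -68.4 w 85.3 t 13.5
[-0.1, 0.2, 0.1, 0.0031, 0.0009, 0.0913]
[ 14.42353362  36.36848527  13.58607342 115.44629059 -16.02713695
  30.16513383 -29.02233142]
```

>>> jog_arm:
  deltas: [0,0,0,0,0,0,0.085,0,0,0,0,0,0,0.085,0,0,0,0,0,0,0.085]

```text
time: 13.8
position: [523.3, -289.4, 100.6]
tcp_rot: [[0.93, 0.367, 0.002], [0.367, -0.93, -0.001], [0.002, 0.001, -1.0]]
force: [0.2, -0.1, 0.8]
gripper_width: 84.8
gripper_force: 0.0
```

```bash
python3 - <<'E'
from h import *
go((525,-288,7,-68))
E
```

```text
at [ 523.3 -289.4  100.6] yaw -68.5 w 84.8 t 13.8
[0.1, -0.1, -0.5, 0.0019, -0.0008, 0.0937]
```

>>> jog_arm:
  deltas: [0,0,0,0.002,-0.001,0.045,0.085,0,0,0,0.002,-0.001,0.08,0.085,0,0,0,0.002,-0.001,0.093,0.085,0,0,0,0.002,-0.001,0.093,0.085,0,0,0,0.002,-0.001,0.093,0,0,0,0,0.002,-0.001,0.093,0,0,0,0,0.002,-0.001,0.093,0,0,0,0,0.002,-0.001,0.093,0,0,0,0,0.002,-0.001,0.093,0,0,0,0,0.002,-0.001,0.093,0,0,0,0,0.002,-0.001,0.093,0,0,0,0,0.002,-0.001,0.093,0,0,0,0,0.002,-0.001,0.05,0,0,0,0,0.002,-0.001,0.0,0,0,0,0,0.002,-0.001,-0.05,0,0,0,0,0.002,-0.001,-0.1,0,0,0,0,0.002,-0.001,-0.1,0,0,0,0,0.002,-0.001,-0.1,0]

```text
time: 15.6
position: [524.7, -287.2, 200.7]
tcp_rot: [[0.93, 0.368, 0.003], [0.368, -0.93, -0.001], [0.002, 0.002, -1.0]]
force: [0.5, 0.5, -0.8]
gripper_width: 22.5
gripper_force: 59.4
```

```bash
python3 - <<'E'
from h import *
go((588,161,200,-96.1),(588,161,200,83.9),(588,161,16,83.9))
print(ctrl.get_state()['joints'])
E
```

```text
at [ 524.7 -287.2  200.7] yaw -68.4 w 22.5 t 15.6
[0.1, -0.2, 27.7, 0.2236, -0.3936, 0.0005]
[0.2, 0.1, -152.3, 0.2236, -0.3936, 0.0005]
[0.2, 0.1, -152.3, 0.2232, -0.3939, 0.1845]
[ 10.74951765  28.5382397   18.25334928 111.39327203 -13.01139408
  41.86864707 -31.78239859]
```

>>> jog_arm:
  deltas: [0,0,-152.3,0.224,-0.394,0,0,0,0,-152.3,0.224,-0.394,0,0,0,0,-152.3,0.224,-0.394,0,0,0,0,-152.3,0.224,-0.394,0,0,0,0,-152.3,0.224,-0.394,0,0,0,0,-152.3,0.224,-0.394,0,0,0,0,-152.3,0.224,-0.394,0,0,0,0,-152.3,0.224,-0.394,0,0,0,0,-152.3,0.224,-0.394,0,0,0,0,-152.3,0.224,-0.394,0,0,0,0,-152.3,0.224,-0.394,0,0,0,0,-152.3,0.224,-0.394,0,0,0,0,-152.3,0.224,-0.394,0,0,0,0,-152.3,0.224,-0.394,0,0,0,0,-152.3,0.224,-0.394,0,0,0,0,-152.3,0.224,-0.394,0,0,0,0,-152.3,0.224,-0.394,0,0,0,0,-152.3,0.224,-0.394,0,0,0,0,-152.3,0.224,-0.394,0,0,0,0,-152.3,0.224,-0.394,0,0]

```text
time: 17.6
position: [587.2, 161.1, 197.9]
tcp_rot: [[-0.994, 0.111, -0.003], [0.111, 0.994, 0.0], [0.003, -0.0, -1.0]]
force: [0.0, 1.1, -2.0]
gripper_width: 23.1
gripper_force: 59.3
```

```bash
python3 - <<'E'
from h import *
go((588,161,16,83.9))
E
```

```text
at [587.2 161.1 197.9] yaw 83.7 w 23.1 t 17.6
[-0.0, -0.1, -0.2, -0.0012, 0.0, 0.1819]
```

>>> jog_arm:
  deltas: [0,0,0,-0.001,0,0.05,0,0,0,0,-0.001,0,0.1,0,0,0,0,-0.001,0,0.14,0,0,0,0,-0.001,0,0.165,0,0,0,0,-0.001,0,0.178,0,0,0,0,-0.001,0,0.182,0,0,0,0,-0.001,0,0.183,0,0,0,0,-0.001,0,0.183,0]

```text
time: 18.4
position: [589.7, 161.5, 17.5]
tcp_rot: [[-0.994, 0.108, 0.002], [0.108, 0.994, 0.001], [-0.002, 0.001, -1.0]]
force: [0.4, 0.1, -0.8]
gripper_width: 22.9
gripper_force: 59.4
```

>>> jog_arm:
  deltas: [0,0,0,0,0,0.002,0,0,0,0,0,0,0.002,0.085,0,0,0,0,0,0.002,0.085,0,0,0,0,0,0.002,0.085,0,0,0,0,0,0.002,0.085,0,0,0,0,0,0.002,0.085,0,0,0,0,0,-0.045,0.085,0,0,0,0,0,-0.09,0.085,0,0,0,0,0,-0.14,0.085,0,0,0,0,0,-0.19,0.085,0,0,0,0,0,-0.24,0.085,0,0,0,0,0,-0.27,0.085,0,0,0,0,0,-0.27,0.085]

```text
time: 19.7
position: [590.7, 162.2, 291.3]
tcp_rot: [[-0.994, 0.108, 0.008], [0.108, 0.994, 0.002], [-0.007, 0.003, -1.0]]
force: [-0.1, -0.1, 0.4]
gripper_width: 85.0
gripper_force: 0.0
```

```bash
python3 - <<'E'
from h import *
c=cam('top'); P=cloud(c); Z=P[:,:,2]; save(c,'top3')
go((770,215,290,83.9),(770,215,190,83.9))
print(ctrl.get_state()['joints'])
E
```

```text
at [589.7 161.5 288.6] yaw 83.8 w 84.9 t 19.75
[0.1, 0.2, -0.1, -0.1735, 0.0726, -0.0005]
[0.1, 0.2, -0.1, -0.1731, 0.0724, 0.0995]
[ -1.55569892  25.11091645 -27.40945992 102.4339995   13.7850214
  55.51315332  49.25149755]
```

View pics/top3.png

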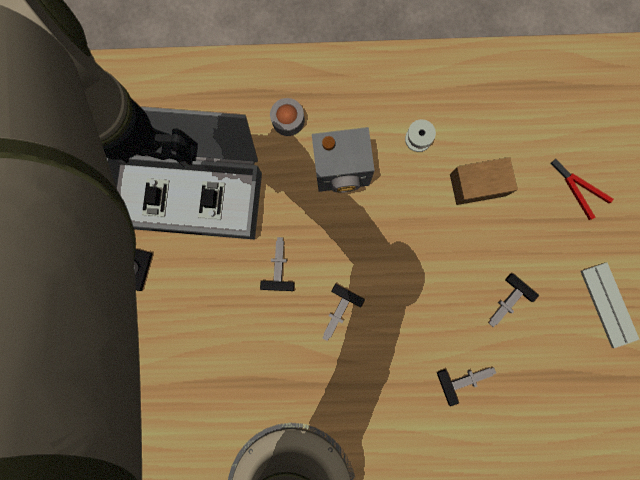

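Both boards lie flat in the box at (155,197) and (211,198). Next, bring the closed fingers behind the lid.

>>> jog_arm:
  deltas: [0,0,0,-0.17,0.059,0,0,0,0,0,-0.17,0.059,0,0,0,0,0,-0.17,0.059,0,0,0,0,0,-0.17,0.059,0,0,0,0,0,-0.17,0.059,0,0,0,0,0,-0.17,0.059,0,0,0,0,0,-0.17,0.059,0.04,0,0,0,0,-0.17,0.059,0.08,0,0,0,0,-0.17,0.059,0.114,0,0,0,0,-0.17,0.059,0.114,0,0,0,0,-0.17,0.059,0.114,0,0,0,0,-0.17,0.059,0.114,0]

```text
time: 20.95
position: [765.0, 202.2, 175.0]
tcp_rot: [[-0.994, 0.107, 0.003], [0.107, 0.994, 0.001], [-0.003, 0.001, -1.0]]
force: [-0.3, -0.7, 0.4]
gripper_width: -0.1
gripper_force: 0.0
```

```bash
python3 - <<'E'
from h import *
c=cam('top'); P=cloud(c); save(c,'top4')
s=ctrl.get_state(); p=np.array(s['position'])[:2]-[594,220.5]; ex=np.array([.994,-.106]); X=p@ex; z=s['position'][2]; print(X,p@[.106,.994],z,s['force'])
for t in np.arange(1.8,-.01,-.15):
    d=9+11*min(1,t/1.2)-4*(t<.4); r=125
    print(round(t,2), np.round([(X-(77-r*np.cos(t)+d*np.sin(t)))/1000,(z-(60+r*np.sin(t)+d*np.cos(t)))/1000],3))
E
```

```text
172.07357170459684 -0.019871575353392203 175.1489342743033 [-0.04374882  0.7091881   0.04226409]
1.8 [ 0.047 -0.002]
1.65 [ 0.065 -0.008]
1.5 [ 0.084 -0.011]
1.35 [ 0.103 -0.011]
1.2 [ 0.122 -0.009]
1.05 [ 0.141 -0.003]
0.9 [0.159 0.007]
0.75 [0.176 0.018]
0.6 [0.19  0.033]
0.45 [0.202 0.049]
0.3 [0.212 0.071]
0.15 [0.218 0.09 ]
0.0 [0.22 0.11]
```

View pics/top4.png

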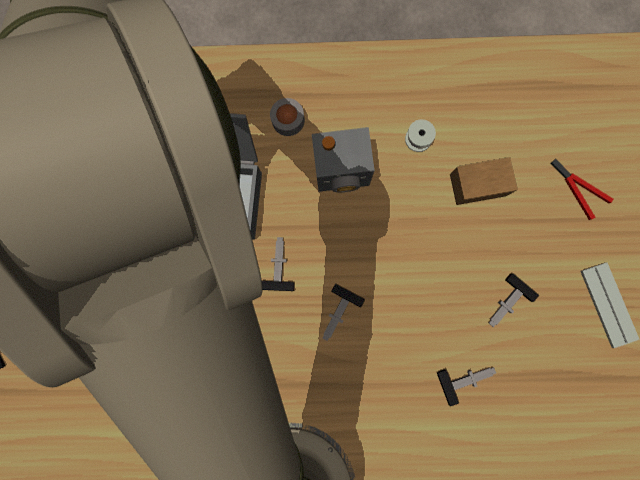

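The arm hides the box, as expected. Begin the push along the arc.

>>> jog_arm:
  deltas: [0,0,0,0.03,0,0,0,0,0,0,0.047,0,-0.002,0,0,0,0,0.056,0,-0.005,0,0,0,0,0.065,0,-0.008,0,0,0,0,0.075,0,-0.01,0,0,0,0,0.084,0,-0.011,0,0,0,0,0.093,0,-0.011,0,0,0,0,0.103,0,-0.011,0,0,0,0,0.112,0,-0.01,0,0,0,0,0.122,0,-0.009,0,0,0,0,0.131,0,-0.006,0,0,0,0,0.141,0,-0.003,0]

```text
time: 22.2
position: [623.4, 216.9, 175.1]
tcp_rot: [[-0.994, 0.107, 0.0], [0.107, 0.994, -0.0], [-0.0, -0.0, -1.0]]
force: [2.0, 0.2, 0.2]
gripper_width: 0.2
gripper_force: 1.0
```

>>> jog_arm:
  deltas: [0,0,0,0.009,0,0.005,0,0,0,0,0.018,0,0.01,0,0,0,0,0.027,0,0.016,0,0,0,0,0.035,0,0.021,0,0,0,0,0.042,0,0.028,0,0,0,0,0.049,0,0.036,0,0,0,0,0.056,0,0.044,0,0,0,0,0.061,0,0.052,0,0,0,0,0.066,0,0.062,0,0,0,0,0.071,0,0.074,0,0,0,0,0.074,0,0.084,0,0,0,0,0.077,0,0.093,0,0,0,0,0.078,0,0.1,0,0,0,0,0.078,0,0.104,0]

```text
time: 23.6
position: [545.9, 225.2, 70.4]
tcp_rot: [[-0.994, 0.107, -0.001], [0.107, 0.994, -0.0], [0.001, -0.001, -1.0]]
force: [-0.8, 0.9, 0.5]
gripper_width: -0.0
gripper_force: 0.6
```

>>> jog_arm:
  deltas: [0,0,0,0,0,0.001,0,0,0,0,0,0,0.002,0,0,0,0,0,0,0.003,0,0,0,0,0,0,0.003,0]

```text
time: 24.0
position: [546.6, 225.2, 69.1]
tcp_rot: [[-0.994, 0.107, 0.001], [0.107, 0.994, -0.0], [-0.001, -0.0, -1.0]]
force: [-3.0, -0.8, 7.9]
gripper_width: -0.3
gripper_force: 3.6
```

```bash
python3 - <<'E'
from h import *
c=cam('scene'); P=cloud(c); save(c,'sc1')
print(ctrl.get_state()['force'])
E
```

```text
[-2.35857318 -1.1889726   6.63425515]
```

View pics/sc1.png

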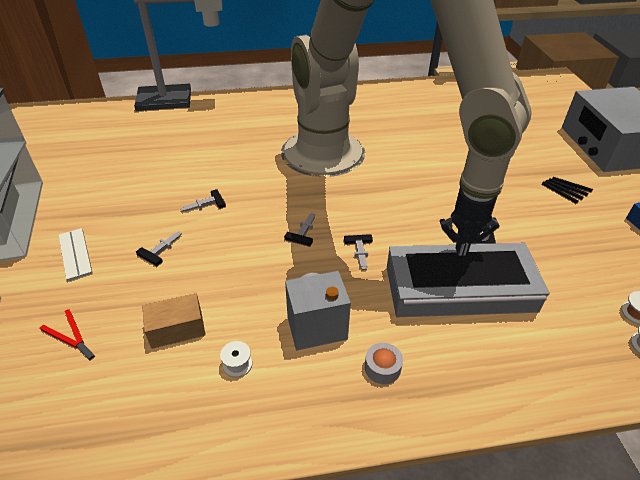

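Lid lies shut over the box (scene image (468,270)). Press slightly more, lift, then measure the lid plane, key and keyhole.

>>> jog_arm:
  deltas: [0,0,0,0,0,0.002,0,0,0,0,0,0,0.004,0,0,0,0,0,0,0.004,0,0,0,0,0,0,-0.04,0,0,0,0,0,0,-0.09,0.02,0,0,0,0,0,-0.13,0.04,0,0,0,0,0,-0.13,0.04]

```text
time: 24.75
position: [549.1, 226.5, 204.3]
tcp_rot: [[-0.994, 0.108, 0.009], [0.108, 0.994, 0.004], [-0.008, 0.005, -1.0]]
force: [0.3, -0.3, 0.0]
gripper_width: 40.2
gripper_force: 0.0
```

```bash
python3 - <<'E'
from h import *
c=cam('scene'); P=cloud(c); q=P[(c['img'].max(2)<40)&box(405,250,530,290)&(P[:,:,2]<85)&(P[:,:,2]>55)]; A=np.c_[q[:,:2]-[594,220],np.ones(len(q))]; print('lid plane',np.linalg.lstsq(A,q[:,2],rcond=None)[0],len(q))
t=cam('top'); P=cloud(t); g=t['img']; mx=g.max(2).astype(int); mn=g.min(2)
print(ctrl.get_state()['joints'])
def key(c,b):
    g=c['img']; mx=g.max(2).astype(int); mn=g.min(2).astype(int); bb=box(*b)
    dark=bb&(mx<60); gray=bb&(mx-mn<25)&(mx>=85); 
    big=lambda m:(lambda n,l,s,ct:l==1+s[1:,4].argmax())(*cv2.connectedComponentsWithStats(m.astype(np.uint8)))
    dark=big(dark); gray=big(gray)
    W=lambda m,h:np.array([ray(c,u,v,h)[:2] for v,u in np.argwhere(m)],np.float32)
    D=cv2.minAreaRect(W(dark,13)); G=W(gray,11); l=cv2.fitLine(G,cv2.DIST_HUBER,0,.01,.01).ravel()
    print('bar',D,'stem dir',np.degrees(np.arctan2(l[1],l[0])),'pt',l[2:],'n',len(G),'ends',G.min(0),G.max(0))
key(t,(255,225,302,298)); key(c,(338,228,380,275))
E
python3 - <<'E'
import cv2
i=cv2.imread('pics/top0.png'); cv2.imwrite('pics/k.png',cv2.resize(i[120:300,240:400],None,fx=3.3,fy=3.3,interpolation=cv2.INTER_NEAREST))
E
```

```text
lid plane [2.11993285e-03 3.04589939e-04 6.98351445e+01] 3720
[-10.0327512   29.21225355 -25.74245463 110.31405128  17.77822252
  44.1944665   38.03614966]
bar ((411.3804626464844, 22.284950256347656), (70.54975128173828, 30.955230712890625), 88.62564849853516) stem dir -4.722928 pt [460.4785    19.328667] n 339 ends [416.4295      5.2827487] [506.56348   34.648056]
bar ((412.99005126953125, 23.119831085205078), (68.23005676269531, 28.616817474365234), 81.40501403808594) stem dir -4.6975226 pt [463.11154   20.782454] n 197 ends [413.95242     7.0188103] [510.0416    36.356163]
```

View pics/k.png

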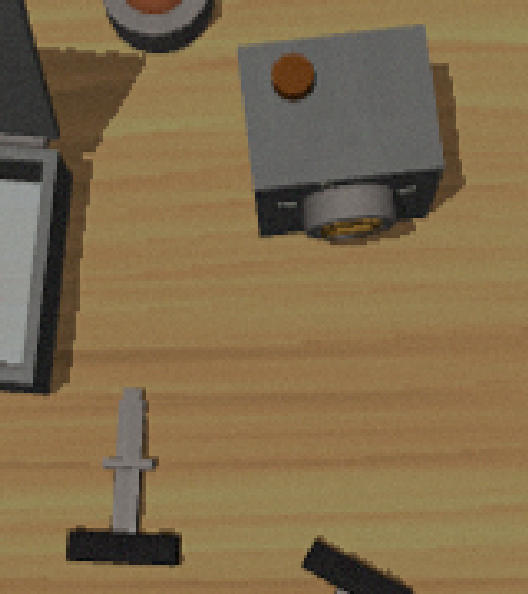

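The lid plane is level (slope 0.002) at z≈70, so it is shut. Crop: key with collar at (130,464) and tip (133,390); the switch barrel is at (350,210). Grasp the key next.

```bash
python3 - <<'E'
from h import *
t=cam('top')
for n,u,v,h in(('collar',279.4,260.6,14),('tip',280.4,237.8,10)): print(n,ray(t,u,v,h))
go((442,20,200,85.3),(442,20,100,85.3))
E
```

```text
collar [456.62788158  16.70161852  14.        ]
tip [504.97312054  14.51089919  10.        ]
at [546.6 224.7 198.4] yaw 83.8 w 39.9 t 24.9
[-0.0, 0.0, -1.5, 0.0819, -0.2148, -0.0016]
[-0.0, 0.0, -1.5, 0.082, -0.2147, 0.0984]
```

>>> jog_arm:
  deltas: [0,0,-1.5,0.088,-0.213,0,0.05,0,0,-1.5,0.088,-0.213,0,0.05,0,0,-1.5,0.088,-0.213,0,0.05,0,0,-1.5,0.088,-0.213,0,0.05,0,0,-1.5,0.088,-0.213,0,0.05,0,0,-1.5,0.088,-0.213,0,0.05,0,0,-1.5,0.088,-0.213,0.05,0.05,0,0,-1.5,0.088,-0.213,0.1,0.05,0,0,-1.5,0.088,-0.213,0.12,0.05,0,0,-1.5,0.088,-0.213,0.12,0.05,0,0,-1.5,0.088,-0.213,0.12,0.05]

```text
time: 26.0
position: [436.0, 23.7, 77.9]
tcp_rot: [[-0.997, 0.08, -0.002], [0.08, 0.997, -0.0], [0.002, -0.0, -1.0]]
force: [-0.5, 0.2, 0.6]
gripper_width: 49.8
gripper_force: 0.0
```

```bash
python3 - <<'E'
from h import *
go((435.5,22,3,85.3))
c=cam('scene'); save(c,'a'); cv2.imwrite('pics/sc2.png',cv2.resize(c['img'][200:300,300:440,::-1],None,fx=4,fy=4))
E
```

```text
at [436.   23.7  77.9] yaw 85.4 w 49.8 t 26.0
[-0.0, -0.1, 0.1, 0.0003, -0.0017, 0.0749]
```

View pics/sc2.png

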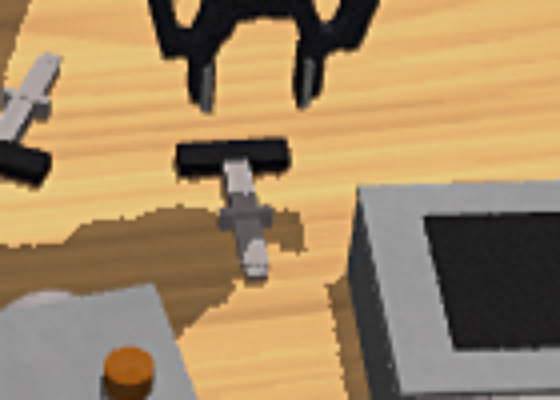

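The open fingers hang above the key with its collar at (246,217) and tip at (257,270); aligned. Go down and grip.

>>> jog_arm:
  deltas: [0,0,0,0,-0.001,0.04,0.05,0,0,0,0,-0.001,0.065,0.05,0,0,0,0,-0.001,0.075,0.05,0,0,0,0,-0.001,0.075,0.05,0,0,0,0,-0.001,0.075,0,0,0,0,0,-0.001,0.075,0,0,0,0,0,-0.001,0.075,0,0,0,0,0,-0.001,0.075,0,0,0,0,0,-0.001,0.075,0,0,0,0,0,-0.001,0.075,0]

```text
time: 27.05
position: [436.9, 21.7, 4.6]
tcp_rot: [[-0.997, 0.082, 0.002], [0.082, 0.997, -0.0], [-0.002, -0.0, -1.0]]
force: [-0.2, -0.1, 6.7]
gripper_width: 14.2
gripper_force: 59.0
```

>>> jog_arm:
  deltas: [0,0,0,0,0,-0.04,0,0,0,0,0,0,-0.08,0,0,0,0,0,0,-0.12,0,0,0,0,0,0,-0.12,0,0,0,0,0,0,-0.12,0]

```text
time: 27.55
position: [436.5, 21.2, 124.8]
tcp_rot: [[-0.997, 0.083, 0.002], [0.083, 0.997, 0.0], [-0.002, 0.0, -1.0]]
force: [-0.1, -0.5, -1.3]
gripper_width: 14.1
gripper_force: 59.1
```

```bash
python3 - <<'E'
from h import *
go((489.4,-131.4,78,95))
t=cam('top'); P=cloud(t)
m=box(305,120,385,200)&(P[:,:,2]>112)&(P[:,:,2]<127); n=m.sum()
# switch top outline in image -> rays onto z=120
g=t['img'].astype(int); mm=box(305,118,385,200)&((g.max(2)-g.min(2))<25)&(g.max(2)>75)
mm=cv2.morphologyEx(mm.astype(np.uint8),cv2.MORPH_CLOSE,np.ones((5,5))); nl,l,s,_=cv2.connectedComponentsWithStats(mm); k=1+s[1:,4].argmax(); print(s[k])
W=np.array([ray(t,u,v,120)[:2] for v,u in np.argwhere((l==k)&(np.arange(480)[:,None]<178))],np.float32); print(cv2.minAreaRect(W))
# barrel: rays onto the z=80+28 top line & mouth plane
gold=box(325,170,370,200)&(g[:,:,0]-g[:,:,2]>50)&(g[:,:,0]>90); yx=np.argwhere(gold); print('gold px',len(yx),yx.mean(0) if len(yx) else '', yx.min(0),yx.max(0))
save(t,'top5'); cv2.imwrite('pics/k5.png',cv2.resize(t['img'][115:205,295:395,::-1],None,fx=6,fy=6,interpolation=cv2.INTER_NEAREST))
E
```

```text
at [436.5  21.2 124.8] yaw 85.2 w 14.1 t 27.55
[0.0, 0.1, -9.8, -0.0653, -0.1477, 0.0468]
[ 312  127   63   66 2821]
((647.0562133789062, -118.35997009277344), (96.65918731689453, 109.2929916381836), 5.509570598602295)
gold px 467 [193.87366167 349.05353319] [185 325] [199 369]
```

View pics/k5.png

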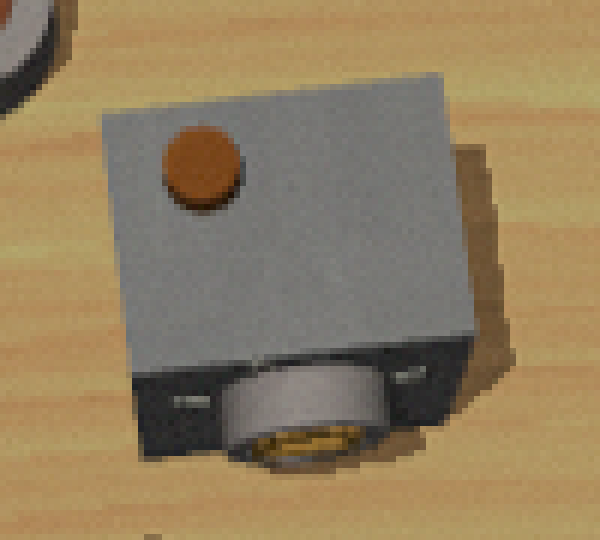

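```bash
python3 - <<'E'
from h import *
t=cam('top'); f=lambda x,y,h: ray(t,295+(x-2.5)/6,115+(y-2.5)/6,h)[:2]
q=np.array([f(103,115,120),f(441,73,120),f(474,331,120),f(133,374,120)]); print(q.round(1))
bl,br,fr,fl=q; d=(bl+br-fl-fr)/2; n=bl-br; print('x len',np.linalg.norm(d),np.degrees(np.arctan2(d[1],d[0])),'y len',np.linalg.norm(n),np.degrees(np.arctan2(-n[0],n[1])))
e=d/np.linalg.norm(d); print('mouth from front',(fl+fr)/2-20*e,'from back',(bl+br)/2-106*e)
print('mouth sides z80',f(226,440,80),f(387,430,80),(f(226,440,80)+f(387,430,80))/2, 'top of ring z108',f(305,428,108))
E
```

```text
[[ 689.7  -60.2]
 [ 700.4 -168.2]
 [ 615.7 -175.5]
 [ 604.9  -67.9]]
x len 85.08949816611138 5.070067868651169 y len 108.48198974207853 5.644961491468108
mouth from front [ 590.39194369 -123.4689951 ] from back [ 589.48500432 -123.54945973]
mouth sides z80 [592.47916593 -96.90822095] [ 594.36820179 -149.85084668] [ 593.42368386 -123.37953381] top of ring z108 [ 588.95383555 -121.90662294]
```

```bash
python3 -c "
from h import *
go((493.4,-132.2,77.6,95.3))"
```

```text
at [435.7  21.4 123.1] yaw 85.3 w 14.4 t 27.65
[-0.0, -0.0, -10.0, -0.0701, -0.1484, 0.0455]
```

>>> jog_arm:
  deltas: [0,0,-10,-0.07,-0.148,0,0,0,0,-10,-0.07,-0.148,0,0,0,0,-10,-0.07,-0.148,0,0,0,0,-10,-0.07,-0.148,0,0,0,0,-10,-0.07,-0.148,0.03,0,0,0,-10,-0.07,-0.148,0.045,0,0,0,-10,-0.07,-0.148,0.045,0,0,0,-10,-0.07,-0.148,0.045,0,0,0,-10,-0.07,-0.148,0.045,0,0,0,-10,-0.07,-0.148,0.045,0]

```text
time: 28.65
position: [494.2, -131.1, 78.9]
tcp_rot: [[-0.996, -0.094, 0.001], [-0.094, 0.996, -0.0], [-0.001, -0.0, -1.0]]
force: [-1.4, -0.5, -0.5]
gripper_width: 13.9
gripper_force: 59.0
```

```bash
python3 - <<'E'
from h import *
go((493.4,-132.2,77.6,95.3))
for n in('top','scene'):
    t=cam(n); P=cloud(t); save(t,n+'6')
    e=np.array([np.cos(.0925),np.sin(.0925)]); D=P[:,:,:2]-[590,-123.2]; a=D@e; b=D@[-e[1],e[0]]
    z=P[:,:,2]; m=(z>60)&(z<100)&(abs(b)<14)&(a<0)&(a>-66); print(n,m.sum())
    for lo in range(-66,0,6):
        k=m&(a>=lo)&(a<lo+6)
        if k.sum()>2: print(lo,k.sum(),'b',np.median(b[k]).round(1),'z med/max',np.median(z[k]).round(1),z[k].max().round(1))
t=cv2.imread('pics/top6.png'); cv2.imwrite('pics/k6.png',cv2.resize(t[140:260,280:400],None,fx=5,fy=5,interpolation=cv2.INTER_NEAREST))
E
```

```text
at [ 494.2 -131.1   78.9] yaw 95.4 w 13.9 t 28.65
[-0.0, 0.0, 0.1, 0.0009, -0.001, 0.0013]
top 0
scene 120
-66 15 b 2.4 z med/max 83.0 85.9
-60 16 b 3.7 z med/max 84.1 86.7
-54 17 b 2.0 z med/max 83.1 86.4
-48 16 b 2.4 z med/max 83.0 85.6
-42 14 b 2.1 z med/max 84.0 86.4
-36 23 b 2.2 z med/max 83.6 85.5
-30 13 b 2.5 z med/max 82.6 85.3
-24 6 b 5.6 z med/max 83.0 84.2
```

View pics/k6.png

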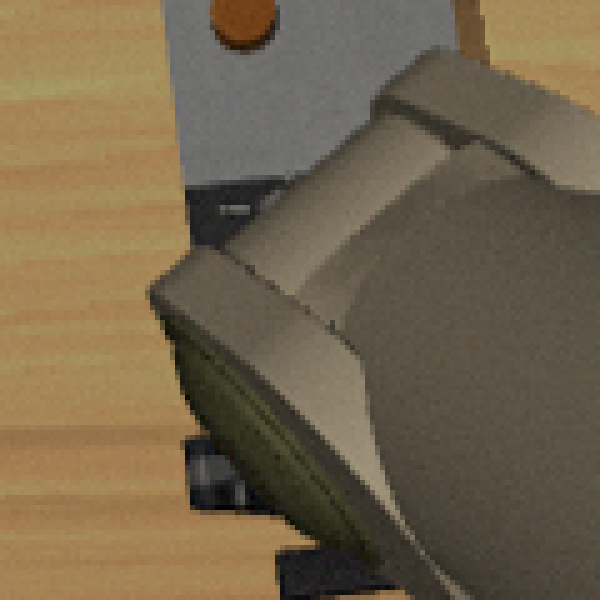

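The top view is blocked by the arm. The scene depth shows the blade level, with its tip about 23 mm before the mouth. Correct by 1 mm sideways and down, then enter slowly.

>>> jog_arm:
  deltas: [0,0,0,0,-0.001,0.001,0,0,0,0,0,-0.001,0.001,0,0,0,0,-0.01,-0.001,0.001,0,0,0,0,-0.015,-0.001,0.001,0,0,0,0,-0.02,-0.001,0.001,0,0,0,0,-0.024,-0.001,0.001,0,0,0,0,-0.028,-0.001,0.001,0,0,0,0,-0.032,-0.001,0.001,0,0,0,0,-0.036,-0.001,0.001,0,0,0,0,-0.04,-0.001,0.001,0,0,0,0,-0.04,-0.001,0.001,0]

```text
time: 29.85
position: [534.5, -128.5, 77.3]
tcp_rot: [[-0.996, -0.093, 0.001], [-0.093, 0.996, 0.0], [-0.001, 0.0, -1.0]]
force: [-0.4, -0.2, -0.7]
gripper_width: 14.3
gripper_force: 59.0
```

>>> jog_arm:
  deltas: [0,0,0,-0.004,0,0,0,0,0,0,-0.008,0,0,0,0,0,0,-0.012,0,0,0,0,0,0,-0.016,0,0,0,0,0,0,-0.02,0,0,0,0,0,0,-0.024,0,0,0,0,0,0,-0.027,0,0,0,0,0,0,-0.027,0,0,0]

```text
time: 30.65
position: [561.2, -126.0, 77.3]
tcp_rot: [[-0.996, -0.093, 0.0], [-0.093, 0.996, 0.0], [-0.0, 0.0, -1.0]]
force: [0.2, -0.8, -1.0]
gripper_width: 14.1
gripper_force: 59.0
```

>>> jog_arm:
  deltas: [0,0,0,-0.002,0,0,0,0,0,0,-0.004,0,0,0,0,0,0,-0.005,0,0,0,0,0,0,-0.005,0,0,0]

```text
time: 31.05
position: [565.5, -125.7, 77.2]
tcp_rot: [[-0.996, -0.093, -0.0], [-0.093, 0.996, -0.0], [0.0, -0.0, -1.0]]
force: [0.7, -0.3, -1.0]
gripper_width: 14.0
gripper_force: 59.1
```

>>> jog_arm:
  deltas: [0,0,0,-0.002,0,0,0,0,0,0,-0.003,0,0,0,0,0,0,-0.004,0,0,0,0,0,0,-0.004,0,0,0]

```text
time: 31.45
position: [565.7, -125.8, 76.5]
tcp_rot: [[-0.996, -0.093, -0.007], [-0.093, 0.996, -0.002], [0.007, -0.001, -1.0]]
force: [-11.3, 0.2, 3.3]
gripper_width: 14.0
gripper_force: 59.7
```

Contact at 11 N where it was predicted, so the collar has met the mouth. Relax, release and rise.

>>> jog_arm:
  deltas: [0,0,0,0.003,0,0,0,0,0,0,0.003,0,0,0.045,0,0,0,0.003,0,0,0.045,0,0,0,0.003,0,0,0.045,0,0,0,0.003,0,-0.03,0.045,0,0,0,0.003,0,-0.07,0.0,0,0,0,-0.0,0,-0.11,0.0,0,0,0,0.0,0,-0.14,0.0,0,0,0,0.0,0,-0.14,0]

```text
time: 32.35
position: [572.1, -124.8, 221.5]
tcp_rot: [[-0.996, -0.093, 0.007], [-0.093, 0.996, -0.001], [-0.007, -0.002, -1.0]]
force: [0.0, 0.5, 0.0]
gripper_width: 0.2
gripper_force: 0.0
```

```bash
python3 - <<'E'
from h import *
go((541.5,-163,140,95.3))
for n in('top','scene'):
    t=cam(n); P=cloud(t); save(t,n+'7')
    e=np.array([np.cos(.0925),np.sin(.0925)]); D=P[:,:,:2]-[590,-123.2]; a=D@e; b=D@[-e[1],e[0]]
    z=P[:,:,2]; m=(z>60)&(z<115)&(abs(b)<45)&(a<-1)&(a>-90); print(n,m.sum())
    for lo in range(-90,0,5):
        k=m&(a>=lo)&(a<lo+5)
        if k.sum()>2: print(lo,k.sum(),'b',np.percentile(b[k],[2,50,98]).round(1),'z',np.median(z[k]).round(1))
a=cv2.imread('pics/top7.png')[140:260,280:400]; b=cv2.imread('pics/scene7.png')[220:340,260:380]
cv2.imwrite('pics/k7.png',cv2.resize(np.hstack([a,b]),None,fx=3.3,fy=3.3))
E
```

```text
at [ 572.1 -124.8  221.5] yaw 95.3 w 0.2 t 32.35
[-0.1, 0.4, 0.0, 0.0346, -0.035, 0.0814]
top 603
-70 38 b [-30.6   0.3  31.5] z 77.9
-65 97 b [-34.1  -0.8  34.3] z 79.5
-60 87 b [-32.8   0.6  32.5] z 80.3
-55 94 b [-33.4   0.8  33.4] z 80.4
-50 66 b [-32.4  -1.7  32.8] z 80.4
-45 21 b [-7.1  0.5  6.5] z 81.8
-40 23 b [-7.8 -0.1  7.9] z 82.0
-35 22 b [-6.7  1.3  7.4] z 82.0
-30 19 b [-7.3  0.5  6.7] z 82.3
-25 23 b [-7.6  2.   8. ] z 83.4
-20 22 b [-6.3  0.5  7.5] z 83.6
-15 19 b [-7.1 -0.9  6.7] z 83.8
-10 38 b [-15.8   1.3  15.9] z 83.9
-5 34 b [-14.1  -0.4  15.5] z 84.9
scene 366
-70 4 b [-30.6 -10.9  34.5] z 77.1
-65 41 b [-28.2   1.5  33.6] z 79.5
-60 54 b [-33.1  -3.9  31.7] z 80.3
-55 50 b [-31.9   6.8  35. ] z 80.7
-50 96 b [-32.1  -2.5  35.8] z 78.7
-45 67 b [-32.5  -0.7  33.1] z 76.9
-40 15 b [-6.5 -4.1  8.2] z 81.0
-35 9 b [-3.1  3.4  7.4] z 81.7
-30 16 b [-6.7 -0.8  9. ] z 82.4
-25 12 b [-5.5  1.   7.2] z 82.7
```

View pics/k7.png

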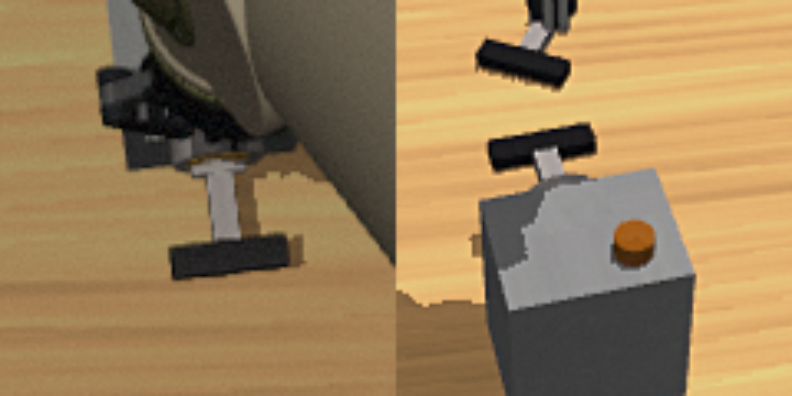

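Key is in the slot, sagging slightly, and the collar stands perhaps 2 mm off the mouth (gold visible at (215,158)). Push it home from the front with shut fingers.

```bash
python3 -c "
from h import *
go((485.5,-132.9,215,95.3),(485.5,-132.9,66,95.3),(514,-130.2,66,95.3))"
```

```text
at [ 569.9 -125.5  217.7] yaw 95.3 w -0.0 t 32.45
[-0.0, 0.1, 0.0, 0.0848, 0.0005, 0.0026]
[-0.0, 0.1, 0.0, 0.085, 0.0006, 0.1516]
[-0.0, 0.1, 0.0, 0.0563, 0.0007, 0.1517]
```

>>> jog_arm:
  deltas: [0,0,0,0.04,0,0,0,0,0,0,0.085,0,0,0,0,0,0,0.085,0,0,0,0,0,0,0.085,0,0.05,0,0,0,0,0.085,0,0.1,0,0,0,0,0.085,0,0.14,0,0,0,0,0.085,0,0.15,0,0,0,0,0.085,0,0.15,0,0,0,0,0.076,0,0.15,0,0,0,0,0.07,0,0.15,0,0,0,0,0.066,0,0.15,0,0,0,0,0.063,0,0.15,0,0,0,0,0.06,0,0.15,0,0,0,0,0.06,0,0.15,0]

```text
time: 33.85
position: [510.4, -130.9, 67.6]
tcp_rot: [[-0.996, -0.093, 0.001], [-0.093, 0.996, -0.0], [-0.001, -0.0, -1.0]]
force: [0.2, -1.2, -0.5]
gripper_width: 0.1
gripper_force: 0.0
```

>>> jog_arm:
  deltas: [0,0,0,-0.002,0,0,0,0,0,0,-0.004,0,0,0,0,0,0,-0.005,0,0,0,0,0,0,-0.006,0,0,0,0,0,0,-0.006,0,0,0]

```text
time: 34.35
position: [512.7, -130.8, 66.6]
tcp_rot: [[-0.996, -0.093, -0.006], [-0.093, 0.996, -0.001], [0.006, -0.001, -1.0]]
force: [-8.5, -0.1, 2.3]
gripper_width: 0.0
gripper_force: 4.2
```

Pushed home (8.5 N). Back off, rise, and go above the right end of the bar with the tool tilted 25°.

>>> jog_arm:
  deltas: [0,0,0,0.01,0,0,0,0,0,0,0.015,0,-0.02,0,0,0,0,0.015,0,-0.07,0,0,0,0,0.015,0,-0.1,0,-8,0,0,0.005,-0.02,-0.1,0,-16,0,0,-0.008,-0.04,-0.1,0,-25,0,0,-0.022,-0.04,-0.1,0,-25,0,0,-0.022,-0.04,-0.1,0,-25,0,0,-0.022,-0.04,-0.1,0,-25,0,0,-0.022,-0.04,-0.1,0]

```text
time: 35.35
position: [541.1, -166.8, 167.7]
tcp_rot: [[-0.995, -0.086, -0.04], [-0.095, 0.903, 0.419], [-0.0, 0.421, -0.907]]
force: [-0.3, 1.6, 0.2]
gripper_width: 0.3
gripper_force: 0.0
```

```bash
cat > path.py <<'E'
from h import *
import sys
s=ctrl.get_state(); p0=np.array(s['position']); R0=np.array(s['tcp_rot']).reshape(3,3); print('force',s['force'],s['joints'].round(1))
ed=np.array([.9957,.0924]); D=p0[:2]-[590,-123.2]; print('a,b,z',D@ed,D@[-ed[1],ed[0]],p0[2],'toolz',R0[:,2].round(3))
def W(a,b,z): 
    xy=np.array([590,-123.2])+a*ed+b*np.array([-ed[1],ed[0]]); return (R0.T@(np.array([*xy,z])-p0)/1000).round(4)
t=np.radians(25)
print('above',W(-56,-36,110))
for th in np.arange(0,1.5,.15):
    c,q=np.cos(th),np.sin(th); b,z=26*np.array([-c,-q])+7*np.array([-q,c])-10*np.array([np.cos(t),np.sin(t)])
    print(round(th,2),round(b,1),round(76+z,1),W(-56,b,76+z))
E
python3 path.py
```

```text
force [-0.32136581  1.57076795  0.17757385] [ 59.5  47.3 -59.9 106.5  19.1  53.2  90.6]
a,b,z -52.72419030403611 -38.90766452104603 167.7167630906048 toolz [-0.04   0.419 -0.907]
above [ 0.0033 -0.0217  0.0536]
0.0 -35.1 78.8 [ 0.0033 -0.034   0.0823]
0.15 -35.8 74.8 [ 0.0033 -0.0363  0.0856]
0.3 -36.0 70.8 [ 0.0033 -0.0382  0.0892]
0.45 -35.5 66.8 [ 0.0033 -0.0394  0.093 ]
0.6 -34.5 62.9 [ 0.0033 -0.0401  0.097 ]
0.75 -32.9 59.2 [ 0.0033 -0.0402  0.101 ]
0.9 -30.7 55.8 [ 0.0033 -0.0397  0.105 ]
1.05 -28.1 52.7 [ 0.0033 -0.0386  0.1089]
1.2 -25.0 50.1 [ 0.0033 -0.0369  0.1126]
1.35 -21.6 47.9 [ 0.0033 -0.0347  0.1159]
```

>>> jog_arm:
  deltas: [0,0,0,0.003,-0.019,0.05,0,0,0,0,0.003,-0.019,0.054,0,0,0,0,0.003,-0.024,0.066,0,0,0,0,0.003,-0.03,0.08,0,0,0,0,0.003,-0.033,0.086,0,0,0,0,0.003,-0.035,0.09,0,0,0,0,0.003,-0.036,0.094,0,0,0,0,0.003,-0.037,0.098,0,0,0,0,0.003,-0.037,0.098,0]

```text
time: 36.25
position: [537.7, -160.4, 62.6]
tcp_rot: [[-0.996, -0.084, -0.04], [-0.093, 0.902, 0.421], [0.0, 0.423, -0.906]]
force: [0.4, 0.1, 1.5]
gripper_width: -0.3
gripper_force: 0.6
```

```bash
python3 path.py; python3 - <<'E'
from h import *
c=cam('scene'); cv2.imwrite('pics/k8.png',cv2.resize(c['img'][200:340,260:400,::-1],None,fx=4,fy=4))
E
```

```text
force [0.39943574 0.08599256 1.50023618] [ 55.8  53.9 -53.7 110.4  25.4  43.2  88.6]
a,b,z -55.51751001184314 -32.25166060875169 62.636924732685785 toolz [-0.04   0.421 -0.906]
above [ 0.0005  0.0166 -0.0445]
0.0 -35.1 78.8 [ 0.0005  0.0043 -0.0158]
0.15 -35.8 74.8 [ 0.0005  0.0019 -0.0125]
0.3 -36.0 70.8 [ 0.0005  0.0001 -0.0089]
0.45 -35.5 66.8 [ 0.0005 -0.0012 -0.0051]
0.6 -34.5 62.9 [ 0.0005 -0.0019 -0.0012]
0.75 -32.9 59.2 [ 0.0005 -0.002   0.0029]
0.9 -30.7 55.8 [ 0.0005 -0.0015  0.0069]
1.05 -28.1 52.7 [ 0.0005 -0.0004  0.0108]
1.2 -25.0 50.1 [0.0005 0.0013 0.0144]
1.35 -21.6 47.9 [0.0005 0.0035 0.0178]
```

View pics/k8.png

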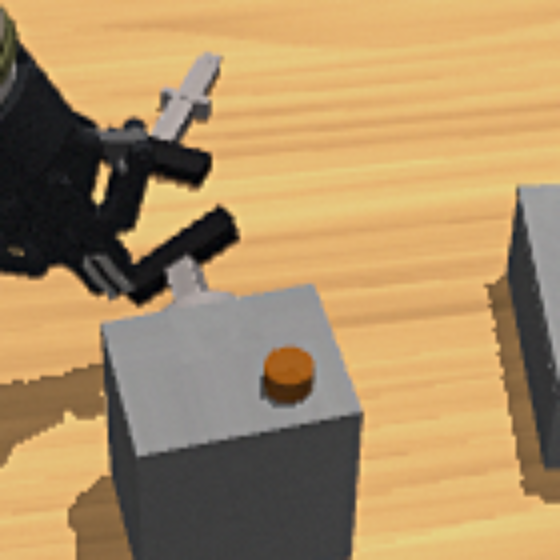

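The bar is turning: its right end, at (145,285) in the crop, is going down under the fingertip. Continue along the arc.

>>> jog_arm:
  deltas: [0,0,0,0,-0.001,0.003,0,0,0,0,0,-0.001,0.006,0,0,0,0,0,-0.001,0.009,0,0,0,0,0,0,0.011,0,0,0,0,0,0.002,0.013,0,0,0,0,0,0.004,0.015,0,0,0,0,0,0.006,0.017,0,0,0,0,0,0.006,0.017,0]

```text
time: 37.1
position: [536.2, -147.7, 49.7]
tcp_rot: [[-0.996, -0.085, -0.04], [-0.094, 0.902, 0.421], [0.001, 0.423, -0.906]]
force: [-0.7, -1.6, 0.3]
gripper_width: -0.1
gripper_force: 0.8
```

```bash
cat > bar.py <<'E'
from h import *
for n in('top','scene'):
    t=cam(n); P=cloud(t); e=np.array([.9957,.0924]); D=P[:,:,:2]-[590,-123.2]; a=D@e; b=D@[-e[1],e[0]]; z=P[:,:,2]; g=t['img'].max(2)
    m=(a>-72)&(a<-44)&(abs(b)<40)&(z>35)&(z<125)
    for lo in range(-40,40,8):
        k=m&(b>=lo)&(b<lo+8)
        if k.sum()>3: print(n,lo,k.sum(),z[k].min().round(0),np.median(z[k]).round(0),z[k].max().round(0))
E
python3 path.py|head -2; python3 bar.py
```

```text
force [-0.6784446  -1.58419032  0.33535734] [ 54.5  54.4 -52.7 111.6  26.1  41.   87.3]
a,b,z -55.80803821422757 -19.395856623758412 49.73036199660422 toolz [-0.04   0.421 -0.906]
top -40 20 68.0 117.0 125.0
top -32 53 57.0 102.0 114.0
top -24 26 60.0 107.0 124.0
top -16 28 50.0 62.0 121.0
top -8 40 55.0 74.0 83.0
top 0 48 60.0 90.0 100.0
top 8 49 81.0 109.0 114.0
top 16 45 102.0 109.0 113.0
top 24 4 103.0 106.0 107.0
scene -40 29 58.0 79.0 121.0
scene -32 36 51.0 101.0 118.0
scene -24 73 50.0 101.0 124.0
scene -16 37 46.0 63.0 117.0
scene -8 42 51.0 67.0 80.0
scene 0 39 78.0 89.0 101.0
scene 8 48 84.0 103.0 112.0
scene 16 38 90.0 108.0 112.0
scene 24 6 106.0 108.0 108.0
```

>>> jog_arm:
  deltas: [0,0,0,0,0.002,0.001,0,0,0,0,0,0.004,0.002,0,0,0,0,0,0.005,0.002,0,0,0,0,0,0.006,0.003,0,0,0,0,0,0.006,0.003,0]

```text
time: 37.7
position: [536.2, -143.3, 49.2]
tcp_rot: [[-0.996, -0.083, -0.039], [-0.092, 0.904, 0.418], [0.0, 0.42, -0.907]]
force: [-0.3, -10.2, -0.5]
gripper_width: 0.4
gripper_force: 4.4
```

At the stop, 10 N. Retreat the way it came and verify.

>>> jog_arm:
  deltas: [0,0,0,0,-0.005,-0.002,0,0,0,0,0,-0.02,-0.008,0,0,0,0,0,-0.03,-0.03,0,0,0,0,0,-0.04,-0.07,0,0,0,0,0,-0.06,-0.11,0,0,0,0,0,-0.09,-0.15,0,0,0,0,0,-0.12,-0.18,0,0,0,0,0,-0.15,-0.2,0,0,0,0,0,-0.15,-0.2,0,0,0,0,0,-0.15,-0.2,0]

```text
time: 38.7
position: [556.3, -361.6, 167.4]
tcp_rot: [[-0.996, -0.083, -0.038], [-0.091, 0.902, 0.422], [-0.0, 0.424, -0.906]]
force: [-0.1, 1.6, -0.3]
gripper_width: -0.2
gripper_force: 0.0
```

```bash
python3 bar.py; python3 - <<'E'
from h import *
t=cam('top'); s=cam('scene'); save(t,'t9'); save(s,'s9')
P=cloud(t);e=np.array([.9957,.0924]); D=P[:,:,:2]-[590,-123.2]; a=D@e; b=D@[-e[1],e[0]]; z=P[:,:,2]
k=(b>0)&(b<25)&(z>96)&(z<120)&(a<-35)&(a>-85); print('bar a range',np.percentile(a[k],[2,50,98]),'pix',k.sum())
A=cv2.resize(t['img'][80:320,80:400],(400,300)); B=cv2.resize(s['img'][200:340,260:400],(300,300)); cv2.imwrite('pics/f.png',np.hstack([A,B])[:,:,::-1])
print(ctrl.get_state()['position'],ctrl.get_state()['force'])
E
```

```text
top -16 30 41.0 51.0 62.0
top -8 44 55.0 72.0 85.0
top 0 46 72.0 89.0 104.0
top 8 48 77.0 104.0 107.0
top 16 31 97.0 102.0 105.0
scene -16 25 41.0 51.0 60.0
scene -8 38 52.0 68.0 80.0
scene 0 47 78.0 88.0 104.0
scene 8 55 76.0 98.0 107.0
scene 16 29 87.0 101.0 104.0
bar a range [-69.49221306 -60.56334872 -50.92545145] pix 86
[ 556.54101731 -359.36745729  167.65287318] [0.13127242 0.15499391 0.14552118]
```

View pics/f.png

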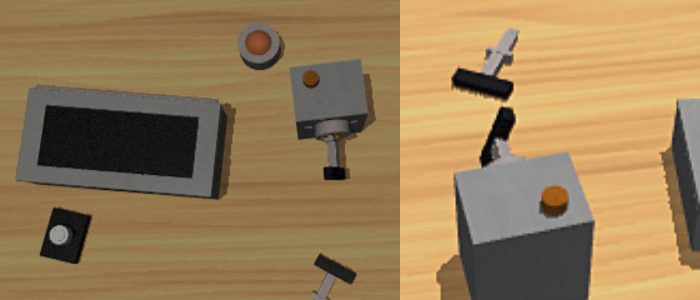

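```bash
cat > ang.py <<'E'
from h import *
for n in('top','scene'):
    t=cam(n); P=cloud(t); e=np.array([.9957,.0924]); D=P[:,:,:2]-[590,-123.2]; a=D@e; b=D@[-e[1],e[0]]; z=P[:,:,2]; g=t['img'].max(2)
    m=(a>-75)&(a<-40)&(abs(b)<32)&(z>40)&(z<120)&(g<75)
    if m.sum()<20: continue
    r=cv2.minAreaRect(np.c_[b[m],z[m]].astype(np.float32)); print(n,m.sum(),r)
    l=cv2.fitLine(np.c_[b[m],z[m]].astype(np.float32),cv2.DIST_HUBER,0,.01,.01).ravel(); print('theta',np.arctan2(l[1],l[0]),l[2:], 'a',np.percentile(a[m],[2,50,98]).round(1))
    q=(a>-50)&(a<2)&(abs(b)<22)&(z>55)&(z<115)
    for lo in range(-50,2,4):
        k=q&(a>=lo)&(a<lo+4)
        if k.sum()>3: print(lo,k.sum(),'b',np.percentile(b[k],[5,50,95]).round(1),'z',np.percentile(z[k],[5,50,95]).round(1))
E
python3 ang.py; python3 path.py|head -2; python3 -c "
from h import *
go((500,-131.5,200,95.3),(500,-131.5,62,95.3))"
```

```text
top 189 ((1.375640869140625, 74.05867004394531), (75.7960205078125, 15.098831176757812), 63.05109786987305)
theta 1.1476804 [ 0.5940193 80.851395 ] a [-69.  -59.7 -44.5]
-50 14 b [-11.7  -1.8   5.6] z [56.1 77.2 83.1]
-46 17 b [-5.5  2.5 10.5] z [71.  79.9 82.8]
-42 18 b [-5.8  2.1 10.1] z [72.1 79.4 83.1]
-38 19 b [-6.4  2.   9.5] z [71.3 79.3 83.8]
-34 18 b [-6.9  1.3  9.1] z [71.4 80.4 82.6]
-30 19 b [-5.4  2.7 10.4] z [75.8 81.3 84. ]
-26 19 b [-5.7  2.4 10. ] z [77.6 81.2 84.8]
-22 18 b [-6.4  0.9  9.7] z [75.2 82.2 85.7]
-18 18 b [-5.   1.4  9.2] z [78.2 82.6 86.5]
-14 19 b [-7.4  2.8  8.8] z [73.8 82.9 85.4]
-10 26 b [-8.   2.5  9.8] z [72.4 88.8 92.8]
-6 21 b [-10.8   0.2  11.8] z [65.5 89.8 94.6]
-2 99 b [-19.6  -0.3  19.4] z [ 65.1  91.3 106.7]
scene 182 ((3.1143131256103516, 73.40665435791016), (71.58963775634766, 13.485173225402832), 67.36784362792969)
theta 1.1435605 [ 1.5446583 78.47168  ] a [-66.4 -51.3 -43.9]
-50 59 b [-5.9  9.5 18.5] z [ 65.6  88.5 101.7]
-46 23 b [-7.4  2.2 13.5] z [58.1 78.3 93. ]
-42 15 b [-4.   2.9 11.6] z [69.5 79.5 83.3]
-38 7 b [-3.9  2.1  8.1] z [74.9 78.5 83.5]
-34 13 b [-5.4 -0.9 11.1] z [70.3 79.2 84.2]
-30 7 b [-3.6  0.6  7.8] z [76.3 82.1 83.5]
-26 12 b [-3.4  3.9 10.5] z [77.7 81.  84.4]
force [ 0.54420943 -0.75884362 -0.02049852] [ 66.9  53.5 -57.4  89.   21.5  69.1 104.5]
a,b,z -55.090362681033355 -232.38654435632608 167.68562911247025 toolz [-0.04   0.421 -0.906]
at [ 556.6 -359.7  167.7] yaw 95.4 w 0.1 t 39.0
[25.0, -0.0, 0.1, 0.0347, 0.2244, 0.0691]
[25.0, -0.0, 0.1, 0.0347, 0.166, 0.1941]
```

Everything looks right: lid shut, meter on the bench, bar turned to about 1.14 rad. But the key seems some 3 mm out, so I push it home once more from the front.

>>> jog_arm:
  deltas: [8,0,0,0.049,0.05,0.02,0,16,0,0,0.049,0.1,0.04,0,25,0,0,0.049,0.15,0.05,0,25,0,0,0.049,0.2,0.065,0,25,0,0,0.049,0.224,0.069,0,25,0,0,0.049,0.224,0.069,0,25,0,0,0.049,0.224,0.069,0,25,0,0,0.049,0.205,0.11,0,25,0,0,0.049,0.185,0.153,0,25,0,0,0.049,0.17,0.185,0,25,0,0,0.049,0.166,0.194,0,25,0,0,0.049,0.166,0.194,0,25,0,0,0.049,0.166,0.194,0]

```text
time: 40.3
position: [486.7, -134.3, 62.8]
tcp_rot: [[-0.996, -0.093, 0.001], [-0.093, 0.996, -0.0], [-0.001, -0.0, -1.0]]
force: [-0.4, -0.7, -0.4]
gripper_width: -0.1
gripper_force: 0.0
```

```bash
python3 path.py|head -2
```

```text
force [-0.43000799 -0.73550806 -0.35235707] [ 34.9  39.8 -38.  126.2  50.8  30.5  52.7]
a,b,z -103.83409082395654 -1.4828078924101227 62.84559131968294 toolz [ 0.001 -0.    -1.   ]
```

Advance from a=-104 to about -77.

>>> jog_arm:
  deltas: [0,0,0,-0.01,0.001,0,0,0,0,0,-0.016,0.001,0,0,0,0,0,-0.02,0.001,0,0,0,0,0,-0.023,0.001,0,0,0,0,0,-0.025,0.001,0,0,0,0,0,-0.027,0.001,0,0,0,0,0,-0.028,0.001,0,0,0,0,0,-0.028,0.001,0,0]

```text
time: 41.1
position: [508.3, -131.1, 61.3]
tcp_rot: [[-0.996, -0.093, -0.01], [-0.093, 0.996, -0.003], [0.01, -0.002, -1.0]]
force: [-15.9, -0.4, 6.6]
gripper_width: 0.1
gripper_force: 0.0
```

>>> jog_arm:
  deltas: [0,0,0,0.01,0,0,0,0,0,0,0.02,0,0,0,0,0,0,0.03,0,-0.04,0,0,0,0,0.03,0,-0.09,0,0,0,0,0.03,0.05,-0.13,0,0,0,0,0.03,0.1,-0.13,0,0,0,0,0.03,0.15,-0.13,0,0,0,0,0.03,0.19,-0.13,0,0,0,0,0.03,0.19,-0.13,0,0,0,0,0.03,0.19,-0.13,0]

```text
time: 42.1
position: [466.2, 57.4, 192.3]
tcp_rot: [[-0.995, -0.097, 0.001], [-0.097, 0.995, -0.0], [-0.001, -0.0, -1.0]]
force: [-0.5, -1.2, 0.2]
gripper_width: -0.2
gripper_force: 0.0
```

```bash
python3 ang.py; python3 - <<'E'
from h import *
t=cam('top'); cv2.imwrite('pics/z.png',cv2.resize(t['img'][150:215,310:390,::-1],None,fx=9,fy=9,interpolation=cv2.INTER_NEAREST))
E
```

```text
top 211 ((1.490671157836914, 73.448974609375), (72.01760864257812, 14.9920072555542), 65.05206298828125)
theta 1.1239842 [ 0.69099414 80.31646   ] a [-68.5 -58.1 -41.2]
-50 14 b [-11.7  -2.9   5.7] z [55.6 77.5 82.1]
-46 18 b [-5.6  1.7 10.4] z [71.1 80.  83. ]
-42 18 b [-4.3  3.2 10. ] z [76.  81.2 82.8]
-38 19 b [-6.5  1.7  9.6] z [71.7 81.1 84. ]
-34 17 b [-6.9  1.5  9.1] z [71.2 80.7 84. ]
-30 19 b [-5.4  3.  10.4] z [75.9 80.5 84.8]
-26 19 b [-5.8  2.3 10. ] z [74.  81.6 85.7]
-22 19 b [-4.4  2.   9.6] z [78.6 82.7 85.3]
-18 19 b [-7.1  1.3  9.1] z [73.  81.6 86.1]
-14 19 b [-5.5  1.1  8.7] z [78.7 84.7 87.5]
-10 27 b [-8.1  2.5  9.8] z [73.2 88.3 94.1]
-6 22 b [-10.6   1.2  11.6] z [69.7 89.6 95.3]
-2 91 b [-20.6  -0.6  19.1] z [ 64.7  92.  107.1]
scene 189 ((1.0043535232543945, 74.75173950195312), (70.19019317626953, 15.048428535461426), 61.45664978027344)
theta 1.1351366 [ 1.6294993 78.89172  ] a [-66.  -50.9 -43.6]
-50 61 b [-6.   9.5 18.6] z [ 62.8  88.  103.7]
-46 20 b [-9.4 -2.6 11.2] z [55.7 75.5 89.7]
-42 9 b [-2.6  1.3  8.9] z [76.6 80.8 82.9]
-38 15 b [-4.5  2.2 11.3] z [69.4 80.3 82.9]
-34 8 b [-2.5  2.5 10.1] z [78.2 80.6 85. ]
-30 11 b [-5.3  0.4  9.4] z [73.1 80.5 84.4]
-26 9 b [-1.8  4.2  9.5] z [79.6 82.4 85.8]
-22 5 b [-1.4  1.2  8.9] z [81.9 83.9 85.3]
```

View pics/z.png

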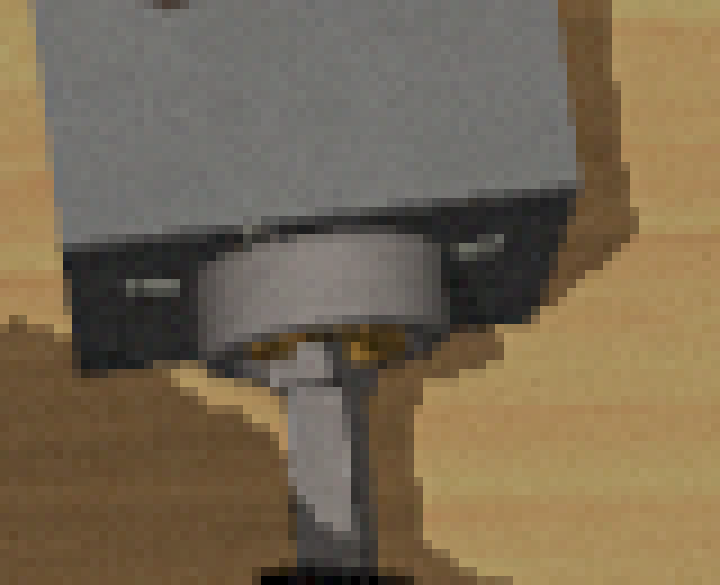

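The collar is at the mouth, as (320,370) in the crop shows. To be certain that the barrel is at its stop, I press the bar sideways again and read the angle under load.

```bash
python3 - <<'E'
from h import *
e=np.array([.9957,.0924]);n=np.array([-e[1],e[0]]);R=down(95.3)@Ro.from_euler('x',-25,degrees=True).as_matrix()
f=lambda a,b,z:(*(np.array([590,-123.2])+a*e+b*n),z,R)
go(f(-56,-80,170),f(-56,-60,49),f(-56,-25,49))
E
```

```text
at [466.3  54.6 191.8] yaw 95.2 w -0.1 t 42.25
[-25.0, -0.0, -0.1, -0.051, -0.2684, 0.0219]
[-25.0, -0.0, -0.1, -0.051, -0.2483, 0.1429]
[-25.0, -0.0, -0.1, -0.051, -0.2133, 0.1429]
```

>>> jog_arm:
  deltas: [0,0,0,0,-0.05,0,0,0,0,0,0,-0.1,0,0,0,0,0,0,-0.15,0,0,-8,0,0,-0.02,-0.2,0,0,-16,0,0,-0.04,-0.24,0,0,-25,0,0,-0.051,-0.268,0.022,0,-25,0,0,-0.051,-0.268,0.022,0,-25,0,0,-0.051,-0.268,0.022,0,-25,0,0,-0.051,-0.262,0.06,0,-25,0,0,-0.051,-0.255,0.1,0,-25,0,0,-0.051,-0.25,0.135,0,-25,0,0,-0.051,-0.248,0.143,0,-25,0,0,-0.051,-0.238,0.143,0,-25,0,0,-0.051,-0.226,0.143,0,-25,0,0,-0.051,-0.218,0.143,0,-25,0,0,-0.051,-0.214,0.143,0,-25,0,0,-0.051,-0.21,0.143,0,-25,0,0,-0.051,-0.207,0.143,0,-25,0,0,-0.051,-0.205,0.143,0]

```text
time: 44.15
position: [536.6, -144.4, 48.9]
tcp_rot: [[-0.996, -0.084, -0.038], [-0.092, 0.903, 0.419], [-0.001, 0.421, -0.907]]
force: [1.2, -6.6, 1.1]
gripper_width: -0.1
gripper_force: 3.4
```

```bash
python3 path.py|head -2
```

```text
force [ 1.19084373 -6.61171488  1.10773461] [ 54.2  54.4 -52.8 111.8  26.6  40.6  86.6]
a,b,z -55.114656741691675 -16.21852867201973 48.85179957834108 toolz [-0.038  0.419 -0.907]
```

>>> jog_arm:
  deltas: [0,0,0,0,0.003,0.001,0,0,0,0,0,0.005,0.002,0,0,0,0,0,0.005,0.002,0]

```text
time: 44.45
position: [536.5, -142.6, 48.3]
tcp_rot: [[-0.996, -0.081, -0.037], [-0.089, 0.905, 0.416], [-0.0, 0.418, -0.909]]
force: [0.0, -16.2, 1.2]
gripper_width: -0.1
gripper_force: 7.4
```

```bash
python3 path.py|head -2; python3 bar.py
```

```text
force [  0.02085764 -16.18216608   1.20082847] [ 53.9  54.3 -52.6 112.1  26.7  40.2  86.1]
a,b,z -55.08859785377171 -14.333820216598381 48.33283378991548 toolz [-0.037  0.416 -0.909]
top -40 5 74.0 117.0 120.0
top -32 37 64.0 111.0 124.0
top -24 46 55.0 103.0 110.0
top -16 26 40.0 66.0 122.0
top -8 23 54.0 66.0 123.0
top 0 44 66.0 84.0 99.0
top 8 48 77.0 104.0 107.0
top 16 34 99.0 103.0 106.0
scene -40 29 62.0 89.0 97.0
scene -32 26 52.0 69.0 125.0
scene -24 39 51.0 101.0 112.0
scene -16 64 43.0 89.0 124.0
scene -8 32 49.0 64.0 75.0
scene 0 45 72.0 86.0 119.0
scene 8 53 77.0 99.0 108.0
scene 16 35 81.0 102.0 107.0
```

Stiff at 16 N with the bar angle unchanged, so it is at the stop. Retreat and hand in.

>>> jog_arm:
  deltas: [0,0,0,0,-0.005,-0.002,0,0,0,0,0,-0.02,-0.008,0,0,0,0,0,-0.03,-0.03,0,0,0,0,0,-0.04,-0.07,0,0,0,0,0,-0.06,-0.11,0,0,0,0,0,-0.08,-0.15,0,0,0,0,0,-0.08,-0.18,0,0,0,0,0,-0.08,-0.18,0,0,0,0,0,-0.08,-0.18,0,0,0,0,0,-0.08,-0.18,0]

```text
time: 45.55
position: [548.8, -285.3, 177.6]
tcp_rot: [[-0.996, -0.085, -0.041], [-0.094, 0.902, 0.422], [0.001, 0.424, -0.906]]
force: [0.7, 0.1, 0.2]
gripper_width: 0.3
gripper_force: 0.0
```

```bash
python3 ang.py | grep -A1 -E "^(top|scene)"; python3 -c "
from plant import ctrl
print(ctrl.get_state()['position'],ctrl.sign_off())"
```

```text
top 182 ((3.2562124729156494, 74.03642272949219), (70.15750885009766, 15.780253410339355), 69.187255859375)
theta 1.1513633 [ 0.5393113 80.833595 ] a [-68.5 -59.3 -45.6]
--
scene 178 ((4.5996551513671875, 73.92939758300781), (70.80378723144531, 15.962991714477539), 69.80147552490234)
theta 1.1568869 [ 1.847391 79.4829  ] a [-65.5 -51.2 -44.3]
the job is handed in; nothing more can be done
[ 548.97106451 -285.00256998  177.61313636] None
```

I handed the job in after about 46 s of robot time: the meter is on the bench, both boards present lie flat in the shut box, and the key is home and turned to its stop; the hand-in gave no verdict.

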